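# Try two bracelet formers on the bender's keyed spindle and sort them into their board

### The job

The two grey bracelet formers lie mixed up on the bench: in one the keyway is cut towards a round end, in the other towards a flat side. Take them one at a time, in either order: try the former on the sloping keyed spindle of the bender, pressing it down over the key until it sits fully home with the sprung lift-off ring pushed flush, keep it there for a moment, then take it off and lay it flat in its recess of the wooden board before you take the next one. In the board every keyway faces the back edge, away from you, so the former keyed at its end belongs in the recess that runs front to back and the one keyed at its side in the recess that runs crosswise; leave the cuff, the pliers and the tape roll alone.

Things in the scene. Friction and masses are not known exactly. Their poses are not given: they have to be found in the camera images.
- former_end: Bracelet former keyed at its end: dark grey plastic oblong, 62 mm long, 42 wide over two flat sides (20 mm straight), round ends, 24 thick, 90 g. Bore 18 mm through the middle with a keyway 7 mm wide, reaching 13.5 mm from the centre; mouths chamfered 1.3 mm. Origin: bore centre, underside; z up the bore; x to the keyway, here towards a round end: flat sides (to grip) face +y and -y.
- former_side: Bracelet former keyed at its side: same block, size, bore and keyway as former_end, but the keyway is cut towards a flat side. Origin: bore centre, underside; z up the bore; x points to the keyway, so the 62 mm length runs along y and the flat sides (to grip), 42 mm apart, face +x and -x.
- former_end_keyway (a point): Point in the keyway's mouth of former_end: 12 mm from the bore centre along the former's x, at its top face.
- former_side_keyway (a point): Point in the keyway's mouth of former_side: 12 mm from the bore centre along the former's x, at its top face.
- bender: Grey bench bender that carries the spindle, fixed. Base plate 166 x 126 mm; origin at the centre of its underside, x to its back, z up. Sloping head 134 x 100 mm. Roller arm parked to the upper right (looking up the slope): roller 72 mm from the spindle's axis, 15 mm higher than the seating face, black hand lever out to 182 mm. Stop pin at the lower left, 51 mm from the axis, 4 mm higher than the face.
- spindle: Fixed steel spindle, 16 mm thick, 35 mm long, last 6 mm tapered to 9; leans 25 degrees from vertical to the bender's front. Origin: on its axis, on the seating face (top of the 38 mm boss, 25 mm off the head, 78 mm over the worktop); z outward along it, x up the slope. Key on the +x side: 5 mm wide, to 11.5 mm from the axis, 23 mm long from the face. Home: former's origin here, its x along this x.
- ejector (a joint): Sprung brass lift-off ring (28 mm diameter) round the spindle's foot: 0 = up, standing 6 mm above the boss; 0.006 = pressed flush with the boss. Its spring resists with 3 N at the top and 6 N when flush, and lifts a former back up by 6 mm when it is let go.
- board_long (a point): Centre of the floor of the front-to-back recess in the fixed wooden board, felt-lined (200 x 102 mm, 16 mm high). Recess 74 mm along x, 54 mm along y, 4 mm deep, floor 12 mm above the worktop. x points to the board's back edge (the long edge away from the robot), z up. former_end lies here, its origin at this point, its x along this x.
- board_cross (a point): Centre of the floor of the crosswise recess in the same board: 54 mm along x, 74 mm along y, 4 mm deep, floor 12 mm above the worktop. x points to the board's back edge, z up. former_side lies here, its origin at this point, its x along this x.
- cuff: Bystander: open brass cuff bracelet, 63 x 49 mm, standing 14 mm high on its edge; origin at the centre of its underside.
- flat_pliers: Bystander: small flat-nose pliers with black handles, 80 x 118 x 11 mm, lying flat; origin at the centre of the underside.
- tape: Bystander: violet roll of tape, 62 mm in diameter, 19 mm high, lying flat; origin at the centre of the underside.

How it is judged:
By the outcome, as a careful person would: the job done as asked, in the order asked, and still so for the second after the job is handed in, with the robot touching nothing.
It also fails if it takes over 70 s, if anything falls off the work surface, if the arm or the gripper's body presses on something with over 40 N, if the wrist force passes 120 N, or if a joint passes its speed limit or range.

### The arm

A 6-joint arm with a two-finger parallel gripper is mounted at the origin on a cart in front of the work surface, level with it; the furniture and walls round the work are solid. World frame = base frame: x ahead of the robot, y to its left, z up, the work surface at z = 0. Lengths are in m, angles in rad, forces in N, time in s.
With the tool pointing down it reaches from about 0.225 to 0.875 m from the base axis. Payload 3.4 kg.
Tool frame: the origin (TCP) lies between the finger pads; the fingertips stand 25 mm ahead of it and the grasp point (between the pads) lies 6 mm ahead of it; z points along the fingers, y is the line along which they close (so a half turn about z gives the same grasp; the last joint's range is limited). The gripper opens to 85 mm and grips with 20 to 120 N. Pads are 22 mm wide; open, the fingers measure 114 mm over their backs; the gripper's body (76 mm by 85 mm) begins 54 mm behind the grasp point. The pads swing forward as they close: fully open they stand 13 mm farther back than shut.
Start: joints at [-1.447, 0.276, 1.505, -0, 1.361, -0.121], TCP at [0.139, -0.558, 0.256] pointing down, gripper open.
Joint ranges: [-2.89, 2.89], [-0.75, 2.08], [0.22, 2.7], [-1.18, 4.32], [0.11, 2.71], [-2.7, 2.7]. Speed limits (rad/s): [2.57, 2.57, 3.14, 3.14, 3.14, 3.14].

### API

Orientations are given as a unit quaternion [w, x, y, z].
In Python, from rig import manip, cams, ticket gives the robot as it stands.
- The arm moves only by the tool step_arm, never from a script. Its argument "increments" is a list of rows, each an object with "dp": the shift along the world's x, y, z each as a share of 0.2 m, from -1 to 1, a list of three; "yaw": the turn about the world's z as a share of 0.15 rad, from -1 to 1; "grip": the opening, from 0 (shut) to 1 (fully open). In form: [{"dp": [tx, ty, tz], "yaw": yaw, "grip": grip}, ...]. A call has 1 to 5 rows; each row shifts and turns the commanded pose from where the row before left it; what a row does not reach is not made up. A row lasts 1/8 s, in which the tool goes at most 62.5 mm and 10.7 degrees, less where a joint would pass 70% of its speed; a pose out of reach is approached as far as the arm can. A call with a number of a shift or a turn outside -1 to 1 is refused whole. A call with a gripper value outside its range is refused whole. The fingers move at their own pace and stop on an object; "squeeze" is the grip in N (left out, the last holds). Time passes only in rows, so rows that do not move let the fingers close. It gives the time, the measured TCP pose, the force, the opening and the grip force at its end, in the units of the state.
- manip.get_state(): the state, without advancing time (a new reading comes with each control period).
- cams.get_image(name): name is "scene" or "top" or "wrist"; returns the picture (480x640x3 uint8, blue, green, red); there is no depth.
- cams.get_calibration(name): a dict with "fx", "fy", "cx", "cy" (pixels), "k1" (the pictures are not rectified: a ray, as slopes to the right and down, at radius r is drawn at 1 + k1 r^2 times it, then the intrinsics apply), "extrinsics" (4x4, takes a point from camera to world coordinates). Camera axes: x right, y up, looking along -z (the intrinsics and any distortion apply to the point x, -y, -z); pixel columns grow to the right and rows downward; lengths in m; the calibration is good to about 2 mm. A picture is of the moment at which its call begins: read the wrist's pose just before it. get_calibration takes no time and is no camera call; for the wrist camera it gives the pose at the moment of the call.
- ticket.sign_off(): hands the job in; it is judged then, once.
The state is a dict: "clock": time; "qpos": joint angles; "qd": joint speeds; "effort": joint torques, N m; "position": TCP position; "ee_rot": TCP orientation; "contact_force": force on the tool from outside, world axes, zero at the start; "moment": the same for the moment, N m; "width": finger opening in m; "gripper_force": force on a finger pad.
Only numpy, scipy, OpenCV 4.12 (cv2) and the standard library are available. Lean on these libraries where they do the work, as an engineer would, in place of code of your own. Each camera call takes 0.05 s, during which the arm holds its last target. There are 200 camera calls.

## Working session

There is one attempt and no reset: what is moved stays moved. The work goes in short steps, Python scripts to look and compute and a tool call to move; the robot and the scene stay as the last step left them, time stands still between calls to the robot, and variables do not carry over. Pictures are saved under pics/ and viewed, at most 10 in all, crops included, and the job is handed in when it is done.

Besides the shell and the picture viewer there is one more tool, called after "Call:" by a JSON object that holds its "fn" and its "kwargs", one argument or row to a line. step_arm: Moves the arm, as the interface text tells. Shift numbers are shares of 0.2 m and turn numbers shares of 0.15 rad, none past 1 either way. Its arguments: {"type":"object","properties":{"increments":{"type":"array"},"squeeze":{"type":"number"}},"required":["increments"]}

```bash
ls; mkdir -p pics
cat > h.py <<'E'
import numpy as np, cv2
from rig import manip, cams, ticket
def grab(n):
    c=cams.get_calibration(n); return cams.get_image(n), c
def ray(c,u,v):
    xd=np.array([(u-c['cx'])/c['fx'],(v-c['cy'])/c['fy']]); x=xd.copy()
    for _ in range(20): x=xd/(1+c['k1']*(x@x))
    T=np.array(c['extrinsics']); d=T[:3,:3]@np.array([x[0],-x[1],-1.]); return T[:3,3],d
def onplane(c,u,v,z):
    o,d=ray(c,u,v); return o+d*(z-o[2])/d[2]
def tri(c1,p1,c2,p2):
    (o1,d1),(o2,d2)=ray(c1,*p1),ray(c2,*p2)
    s=np.linalg.lstsq(np.c_[d1,-d2],o2-o1,rcond=None)[0]; a,b=o1+s[0]*d1,o2+s[1]*d2
    return (a+b)/2,np.linalg.norm(a-b)
def proj(c,P):
    T=np.array(c['extrinsics']); p=T[:3,:3].T@(np.asarray(P)-T[:3,3]); x=np.array([p[0],-p[1]])/-p[2]
    x=x*(1+c['k1']*(x@x)); return np.array([c['cx']+c['fx']*x[0],c['cy']+c['fy']*x[1]])
E
python3 - <<'E'
from h import *
s=manip.get_state(); print({k:np.round(v,3) for k,v in s.items()})
for n in ('scene','top','wrist'):
    im,c=grab(n); cv2.imwrite(f'pics/{n}0.png',im); print(n,c['fx'],c['cx'],c['cy'],c['k1'],np.round(c['extrinsics'],3).tolist())
E
```

```text
pics
{'clock': np.float64(0.0), 'qpos': array([-1.447,  0.277,  1.506,  0.   ,  1.361, -0.121]), 'qd': array([-0.001, -0.001,  0.001,  0.   ,  0.001,  0.001]), 'effort': array([-2.0000e-03, -4.1678e+01, -2.4581e+01, -0.0000e+00,  1.1000e-02,
        0.0000e+00]), 'position': array([ 0.139, -0.557,  0.255]), 'ee_rot': array([-0.001,  0.993,  0.122,  0.   ]), 'contact_force': array([ 0.58 , -0.503, -0.312]), 'moment': array([-0.008, -0.022, -0.004]), 'gripper_force': np.float64(0.0), 'width': np.float64(0.085)}
scene 448.4092494993052 325.20027465647945 244.5786107528564 -0.10128762827458734 [[0.462, 0.454, -0.762, -0.161], [-0.887, 0.226, -0.403, -0.348], [-0.011, 0.862, 0.507, 0.567], [0.0, 0.0, 0.0, 1.0]]
top 456.7234868751257 317.39475660419083 238.41305380139187 -0.11316365192334799 [[-0.006, 0.986, -0.167, 0.374], [-1.0, -0.011, -0.025, 0.002], [-0.026, 0.167, 0.986, 1.037], [0.0, 0.0, 0.0, 1.0]]
wrist 380.5082640100483 318.5748303600357 243.2405765286454 -0.06953829418331314 [[0.243, 0.917, 0.315, 0.221], [-0.97, 0.231, 0.077, -0.537], [-0.002, -0.324, 0.946, 0.374], [0.0, 0.0, 0.0, 1.0]]
```

View pics/top0.png

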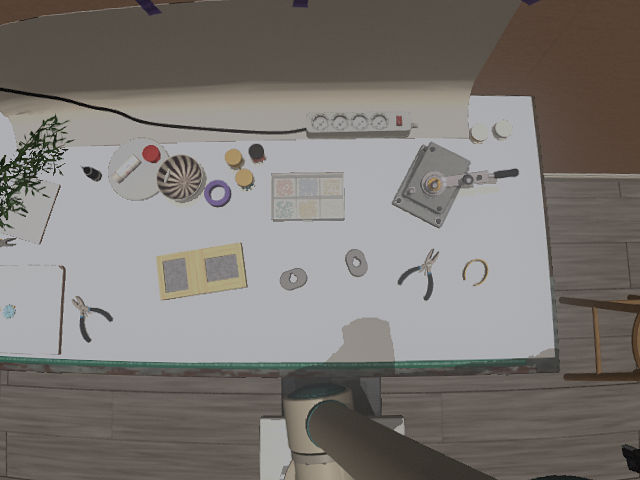

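View pics/scene0.png

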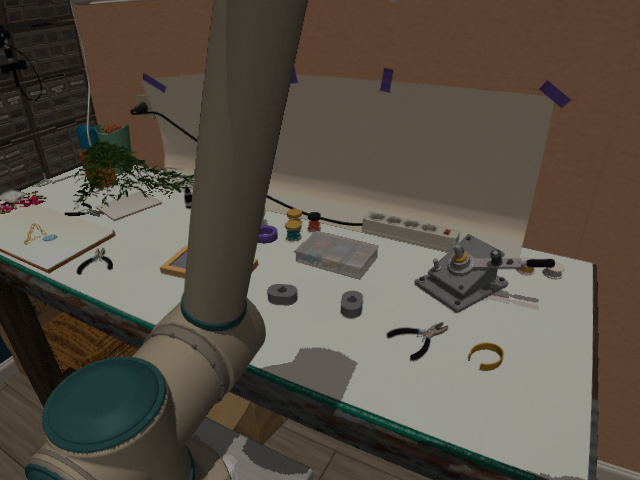

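Run:
```python
from h import *
im=cv2.imread('pics/top0.png'); c=cams.get_calibration('top')
z=lambda x0,y0,w,h,f: cv2.resize(im[y0:y0+h,x0:x0+w],None,fx=f,fy=f,interpolation=cv2.INTER_CUBIC)
a=np.hstack([z(270,240,110,60,4),z(385,135,90,60,4)]); b=np.hstack([z(150,240,110,65,4),z(385,175,90,65,4)])
cv2.imwrite('pics/c1.png',np.vstack([a,b]))
for n,p,h in [('f1',(293,279),.024),('f2',(356,262),.024),('bl',(175,274),.012),('bc',(222,268),.012),('sp',(432,183),.11)]: print(n,np.round(onplane(c,*p,h),3))
```

```text
f1 [0.455 0.082 0.024]
f2 [ 0.492 -0.058  0.024]
bl [0.469 0.355 0.012]
bc [0.482 0.246 0.012]
sp [ 0.647 -0.217  0.11 ]
```

View pics/c1.png

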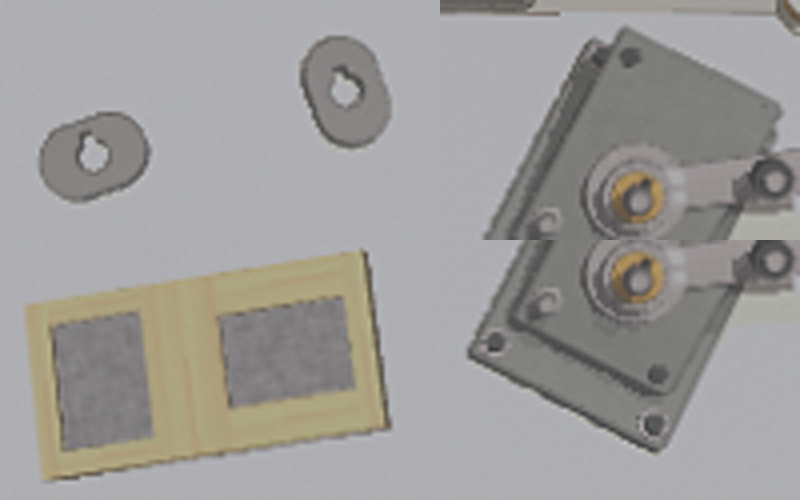

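Call:
{"fn": "step_arm", "kwargs": {
  "increments": [
    {"dp":[0.2,0.18,0.02],"yaw":0,"grip":1},
    {"dp":[0.2,0.18,0.02],"yaw":0,"grip":1},
    {"dp":[0.2,0.18,0.02],"yaw":0,"grip":1},
    {"dp":[0.2,0.18,0.02],"yaw":0,"grip":1},
    {"dp":[0.2,0.18,0.02],"yaw":0,"grip":1}
  ]
}}

```text
clock: 0.78
position: [0.3404, -0.3765, 0.2763]
ee_rot: [-0.0, 0.993, 0.122, 0.0]
contact_force: [1.5, -0.0, 0.5]
width: 0.0857
gripper_force: 0.0
```

Call:
{"fn": "step_arm", "kwargs": {
  "increments": [
    {"dp":[0.2,0.18,0.02],"yaw":0,"grip":1},
    {"dp":[0.2,0.18,0.02],"yaw":0,"grip":1},
    {"dp":[0.2,0.18,0],"yaw":0,"grip":1},
    {"dp":[0.2,0.18,0],"yaw":0,"grip":1},
    {"dp":[0,0,0],"yaw":0,"grip":1}
  ]
}}

```text
clock: 1.4
position: [0.5015, -0.2312, 0.2838]
ee_rot: [-0.001, 0.992, 0.125, 0.0]
contact_force: [-0.5, -0.5, 0.6]
width: 0.0853
gripper_force: 0.0
```

Run:
```python
from h import *
import pickle
im,c=grab('wrist'); cv2.imwrite('pics/wA.png',im); pickle.dump(c,open('wA.pkl','wb')); print(np.round(manip.get_state()['position'],3))
```

```text
[ 0.5   -0.233  0.284]
```

View pics/wA.png

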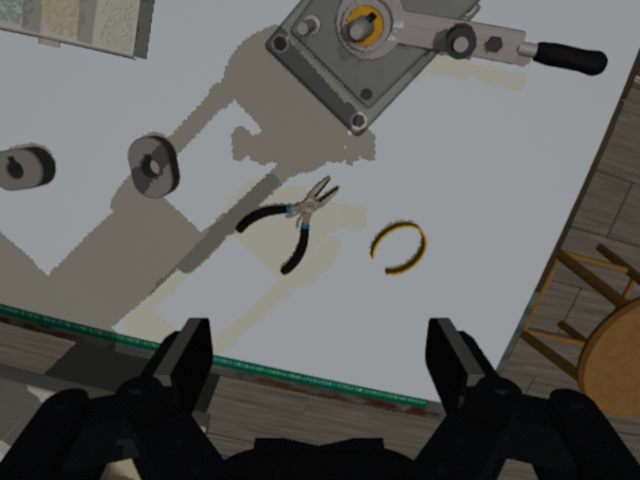

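Call:
{"fn": "step_arm", "kwargs": {
  "increments": [
    {"dp":[0.2,0.2,0],"yaw":0,"grip":1},
    {"dp":[0.15,0.2,0],"yaw":0,"grip":1},
    {"dp":[0,0,0],"yaw":0,"grip":1},
    {"dp":[0,0,0],"yaw":0,"grip":1}
  ]
}}

```text
clock: 1.95
position: [0.5684, -0.155, 0.284]
ee_rot: [0.0, 0.993, 0.122, -0.001]
contact_force: [0.5, -0.3, -1.0]
width: 0.0856
gripper_force: 0.0
```

Run:
```python
from h import *
import pickle
im,c=grab('wrist'); cv2.imwrite('pics/wB.png',im); pickle.dump(c,open('wB.pkl','wb')); print(np.round(manip.get_state()['position'],3))
```

```text
[ 0.568 -0.155  0.284]
```

View pics/wB.png

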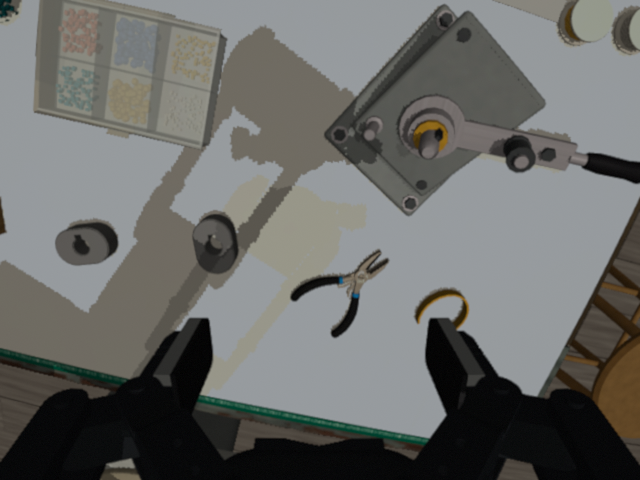

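Run:
```python
from h import *
import pickle
A,B,T=[cv2.imread(f'pics/{n}.png') for n in('wA','wB','top0')]; cA,cB=[pickle.load(open(f'{n}.pkl','rb')) for n in('wA','wB')]; cT=cams.get_calibration('top')
def ring(im,x0,y0,x1,y1):
    h=cv2.cvtColor(im,cv2.COLOR_BGR2HSV)[y0:y1,x0:x1]; m=cv2.inRange(h,(12,110,90),(32,255,255))
    p=np.argwhere(m)[:,::-1].astype(np.int32); hull=cv2.convexHull(p); (c,ax,an)=cv2.fitEllipse(hull); return (c[0]+x0,c[1]+y0),ax,len(p)
rA=ring(A,330,0,400,60);rB=ring(B,400,105,460,160);rT=ring(T,415,170,455,200)
print(rA,rB,rT); print('ring AB',tri(cA,rA[0],cB,rB[0]),'BT',tri(cB,rB[0],cT,rT[0]))
P={}
for n,a,b in [('boltFL',(280,43),(340,134)),('boltFR',(359,121),(410,203))]:
    P[n]=tri(cA,a,cB,b); print(n,P[n])
for b in [(340,134),(410,203),(446,18)]: print(np.round(onplane(cB,*b,.012),4))
def crop(im,x,y,w,h,f=5): return cv2.resize(im[y:y+h,x:x+w],None,fx=f,fy=f,interpolation=cv2.INTER_CUBIC)
top=np.hstack([crop(B,395,90,80,60),crop(A,335,0,80,60)])
bot=np.hstack([crop(B,45,205,80,60),crop(B,180,205,80,60)])
cv2.imwrite('pics/c2.png',cv2.convertScaleAbs(np.vstack([top,bot]),alpha=1.5))
```

```text
((364.70034408569336, 25.181228637695312), (36.69338607788086, 40.310508728027344), 574) ((430.54981231689453, 136.73308181762695), (32.73777770996094, 35.04743194580078), 357) ((433.7491760253906, 183.95963859558105), (10.261998176574707, 11.654802322387695), 29)
ring AB (array([ 0.65484437, -0.22767588,  0.08311717]), np.float64(0.00037503173294630484)) BT (array([ 0.65499254, -0.22923179,  0.07645957]), np.float64(0.0010112064182483498))
boltFL (array([ 0.63592139, -0.15952606,  0.01571199]), np.float64(0.0006468660991088665))
boltFR (array([ 0.58628802, -0.24988106,  0.01145813]), np.float64(0.0002489762850234233))
[ 0.636 -0.16   0.012]
[ 0.5863 -0.2496  0.012 ]
[ 0.7627 -0.2283  0.012 ]
```

View pics/c2.png

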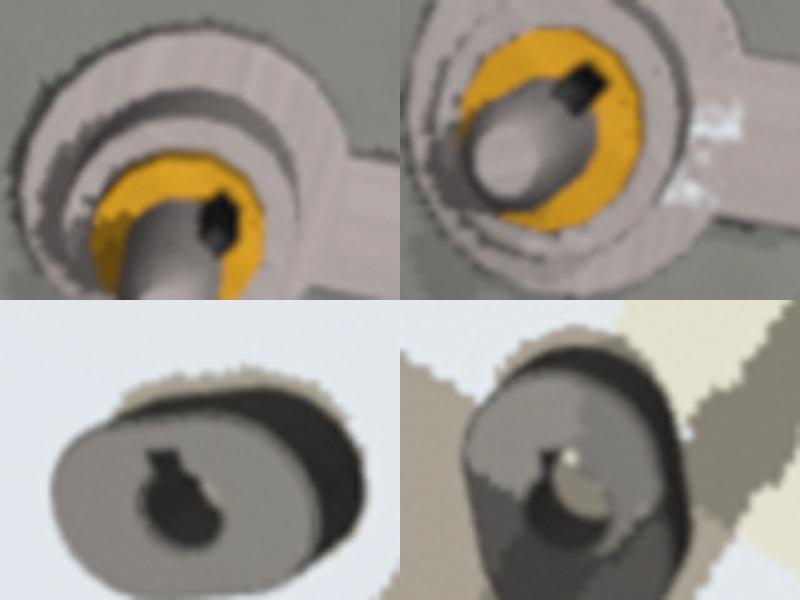

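Run:
```python
from h import *
import pickle
T=cv2.imread('pics/top0.png'); cB=pickle.load(open('wB.pkl','rb'));cA=pickle.load(open('wA.pkl','rb')); cT=cams.get_calibration('top')
u=np.array([-.371,.2024,.906]); S=np.array([.6570,-.2289,.0777])
print('tip A/B',proj(cA,S+.035*u),proj(cB,S+.035*u))
for n,b,t,k in [('f1',(81,246.4),(293.75,278.75),(77.6,236)),('f2',(213.4,245),(356.75,263),(209.6,235.6))]:
    p,e=tri(cB,b,cT,t); q=onplane(cB,*b,.024); d=onplane(cB,*k,.024)-q
    print(n,np.round(p,4),round(e,4),np.round(q,4),np.round(onplane(cT,*t,.024),4),'keydir',np.degrees(np.arctan2(d[1],d[0])))
g=cv2.cvtColor(T,cv2.COLOR_BGR2GRAY)
for x0,y0,x1,y1 in [(272,258,316,300),(336,240,378,286)]:
    s=cv2.resize(g[y0:y1,x0:x1],None,fx=8,fy=8,interpolation=cv2.INTER_CUBIC); m=(s<145).astype(np.uint8)
    c=max(cv2.findContours(m,0,2)[0],key=cv2.contourArea); r=cv2.minAreaRect(c); bx=(cv2.boxPoints(r)+.5)/8-.5+[x0,y0]
    W=np.array([onplane(cT,*p,.02) for p in bx])[:,:2]; e=np.diff(np.r_[W,W[:1]],axis=0)
    print(np.round(W.mean(0),4),[(round(np.hypot(*v),4),round(np.degrees(np.arctan2(v[1],v[0])),1)) for v in e[:2]])
# board recesses: dark grey within the yellow
for x0,y0,x1,y1 in [(160,252,190,300),(202,248,242,290)]:
    s=cv2.resize(T[y0:y1,x0:x1],None,fx=8,fy=8,interpolation=cv2.INTER_CUBIC); hs=cv2.cvtColor(s,cv2.COLOR_BGR2HSV); m=(hs[...,1]<50).astype(np.uint8)
    c=max(cv2.findContours(m,0,2)[0],key=cv2.contourArea); r=cv2.minAreaRect(c); bx=(cv2.boxPoints(r)+.5)/8-.5+[x0,y0]
    W=np.array([onplane(cT,*p,.013) for p in bx])[:,:2]; e=np.diff(np.r_[W,W[:1]],axis=0)
    print('rec',np.round(W.mean(0),4),[(round(np.hypot(*v),4),round(np.degrees(np.arctan2(v[1],v[0])),1)) for v in e[:2]])
```

```text
tip A/B [356.84566643  30.61555404] [428.15111188 151.12139276]
f1 [0.4566 0.0819 0.0244] 0.0034 [0.4574 0.0835 0.024 ] [0.4555 0.0806 0.024 ] keydir 20.80121552740354
f2 [ 0.491  -0.0587  0.0172] 0.0036 [ 0.4946 -0.0585  0.024 ] [ 0.4894 -0.0599  0.024 ] keydir 30.489994962331767
[0.4559 0.0827] [(np.float64(0.0632), np.float64(-70.7)), (np.float64(0.046), np.float64(-160.6))]
[ 0.4912 -0.0579] [(np.float64(0.0459), np.float64(-70.7)), (np.float64(0.0653), np.float64(-161.6))]
rec [0.4667 0.3543] [(np.float64(0.0546), np.float64(-83.9)), (np.float64(0.0758), np.float64(-171.2))]
rec [0.4829 0.2469] [(np.float64(0.0756), np.float64(-81.8)), (np.float64(0.0544), np.float64(-170.1))]
```

Call:
{"fn": "step_arm", "kwargs": {
  "increments": [
    {"dp":[-0.2,0.24,0],"yaw":0.57,"grip":1},
    {"dp":[-0.18,0.245,0],"yaw":0,"grip":1},
    {"dp":[0,0,-0.3],"yaw":0,"grip":1},
    {"dp":[0,0,-0.3],"yaw":0,"grip":1},
    {"dp":[0,0,0],"yaw":0,"grip":1}
  ]
}}

```text
clock: 2.62
position: [0.489, -0.0571, 0.1611]
ee_rot: [-0.002, 0.987, 0.163, -0.005]
contact_force: [0.3, 0.6, 0.5]
width: 0.0857
gripper_force: 0.0
```

Run:
```python
from h import *
import pickle
im,c=grab('wrist'); cv2.imwrite('pics/wC.png',im); pickle.dump(c,open('wC.pkl','wb')); s=manip.get_state(); print(np.round(s['position'],4),np.round(s['ee_rot'],3))
p=proj(c,[.492,-.058,.024]); print(p,proj(c,[.456,.082,.024]))
x,y=(int(v) for v in p); cv2.imwrite('pics/c3.png',cv2.resize(im[max(y-100,0):y+100,x-130:x+130],None,fx=3,fy=3)); print(x-130,y-100)
```

```text
[ 0.492  -0.0578  0.1639] [-0.     0.987  0.164 -0.002]
[322.28262749 233.34904223] [119.4778971  218.19269226]
192 133
```

View pics/c3.png

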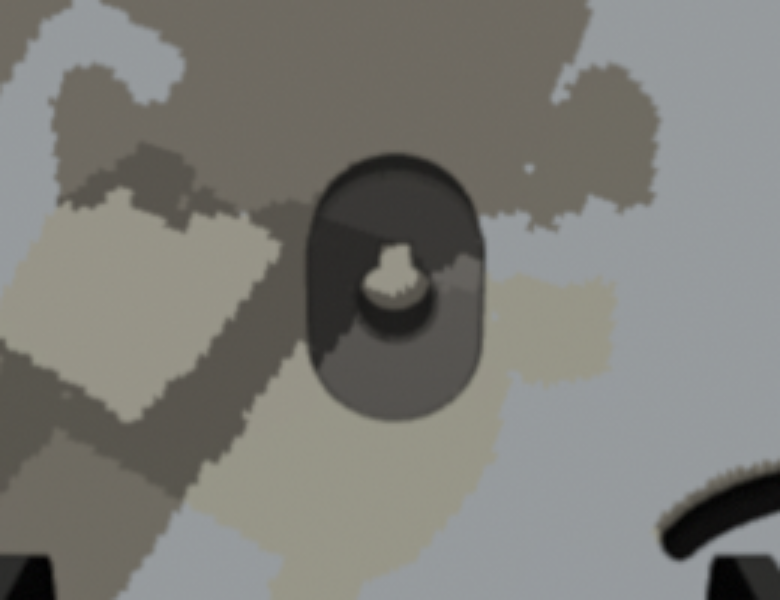

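Call:
{"fn": "step_arm", "kwargs": {
  "increments": [
    {"dp":[0.009,-0.004,-0.3],"yaw":0,"grip":1},
    {"dp":[0,0,-0.28],"yaw":0,"grip":1},
    {"dp":[0,0,-0.1],"yaw":0,"grip":1},
    {"dp":[0,0,0],"yaw":0,"grip":0.4},
    {"dp":[0,0,0],"yaw":0,"grip":0.4}
  ],
  "squeeze": 30
}}

```text
clock: 3.3
position: [0.4977, -0.0588, 0.0307]
ee_rot: [0.001, 0.986, 0.164, 0.002]
contact_force: [0.1, 0.7, -0.2]
width: 0.0514
gripper_force: 0.0
```

Call:
{"fn": "step_arm", "kwargs": {
  "increments": [
    {"dp":[0,0,0],"yaw":0,"grip":0.2},
    {"dp":[0,0,0],"yaw":0,"grip":0.2},
    {"dp":[0,0,0],"yaw":0,"grip":0.2},
    {"dp":[0,0,0],"yaw":0,"grip":0.2}
  ]
}}

```text
clock: 3.8
position: [0.4974, -0.0585, 0.0307]
ee_rot: [0.001, 0.986, 0.164, 0.003]
contact_force: [0.2, -1.9, 6.9]
width: 0.0413
gripper_force: 31.4
```

Call:
{"fn": "step_arm", "kwargs": {
  "increments": [
    {"dp":[0,0,0.25],"yaw":0,"grip":0.2},
    {"dp":[0,0,0.25],"yaw":-0.5,"grip":0.2},
    {"dp":[0,0,0.25],"yaw":-0.9,"grip":0.2},
    {"dp":[0.15,-0.17,0],"yaw":-0.9,"grip":0.2},
    {"dp":[0.15,-0.17,0],"yaw":-0.9,"grip":0.2}
  ]
}}

```text
clock: 4.42
position: [0.5564, -0.1263, 0.1812]
ee_rot: [0.001, 0.997, -0.076, 0.002]
contact_force: [0.4, 0.9, -0.9]
width: 0.0413
gripper_force: 31.2
```

Call:
{"fn": "step_arm", "kwargs": {
  "increments": [
    {"dp":[0.15,-0.17,0],"yaw":-0.9,"grip":0.2},
    {"dp":[0.15,-0.17,0],"yaw":-0.9,"grip":0.2},
    {"dp":[0.13,-0.145,0],"yaw":-0.53,"grip":0.2},
    {"dp":[0,0,0],"yaw":0,"grip":0.2},
    {"dp":[0,0,0],"yaw":0,"grip":0.2}
  ]
}}

```text
clock: 5.05
position: [0.6405, -0.2222, 0.1787]
ee_rot: [-0.0, 0.969, -0.247, -0.0]
contact_force: [0.1, -0.6, 0.5]
width: 0.0414
gripper_force: 31.2
```

Run:
```python
from h import *
import pickle
im,c=grab('wrist'); cv2.imwrite('pics/wD.png',im); pickle.dump(c,open('wD.pkl','wb')); s=manip.get_state(); print(np.round(s['position'],4),np.round(s['ee_rot'],3),s['width'],np.round(s['contact_force'],1))
P=s['position']; h=2*np.arctan2(s['ee_rot'][2],s['ee_rot'][1]); d=np.array([np.cos(h),np.sin(h),0]); b=P-.0037*d+[0,0,.024-.0307]
p=proj(c,b); print('hdg',np.degrees(h),'bore exp',p,'tip',proj(c,[.6440,-.2218,.1097]))
x,y=(int(v) for v in p); x0,y0=x-100,y-90; print(x0,y0); cv2.imwrite('pics/c4.png',cv2.resize(im[y0:y0+150,x0:x0+200],None,fx=4,fy=4))
```

```text
[ 0.6403 -0.2218  0.1788] [-0.     0.969 -0.247 -0.   ] 0.04103897246378484 [ 0.2  0.7 -1.5]
hdg -28.562428988381768 bore exp [318.6358058  352.62326362] tip [315.45346507 272.470387  ]
218 262
```

View pics/c4.png

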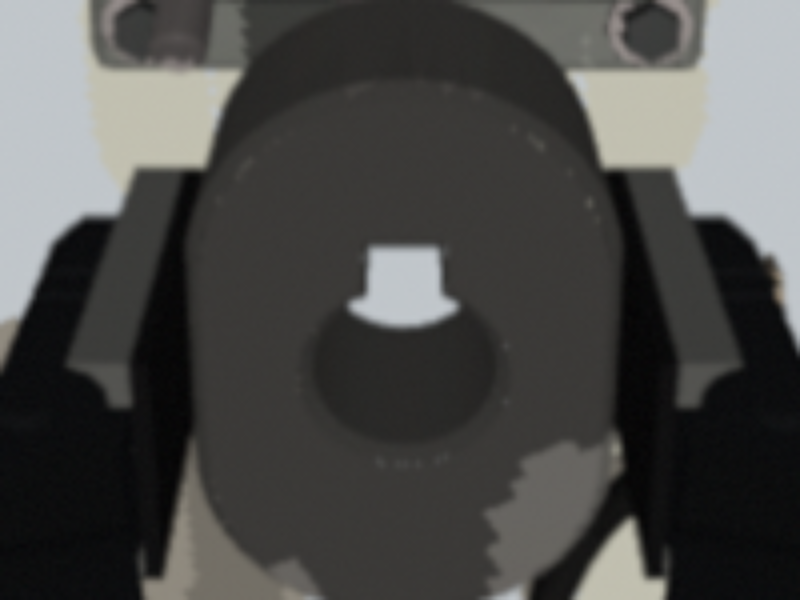

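Call:
{"fn": "step_arm", "kwargs": {
  "increments": [
    {"dp":[0.038,-0.011,-0.1],"yaw":0,"grip":0.2},
    {"dp":[0,0,-0.1],"yaw":0,"grip":0.2},
    {"dp":[0,0,0],"yaw":0,"grip":0.2}
  ]
}}

```text
clock: 5.48
position: [0.6481, -0.2244, 0.1361]
ee_rot: [0.0, 0.969, -0.247, -0.001]
contact_force: [-0.8, -0.8, -1.0]
width: 0.0413
gripper_force: 31.1
```

Call:
{"fn": "step_arm", "kwargs": {
  "increments": [
    {"dp":[0.007,-0.004,-0.02],"yaw":0,"grip":0.2},
    {"dp":[0.007,-0.004,-0.02],"yaw":0,"grip":0.2},
    {"dp":[0,0,0],"yaw":0,"grip":0.2}
  ]
}}

```text
clock: 5.85
position: [0.6509, -0.2261, 0.13]
ee_rot: [-0.0, 0.969, -0.247, -0.001]
contact_force: [-1.6, 0.2, -1.1]
width: 0.0413
gripper_force: 31.2
```

Call:
{"fn": "step_arm", "kwargs": {
  "increments": [
    {"dp":[0.005,-0.003,-0.02],"yaw":0,"grip":0.2},
    {"dp":[0,0,0],"yaw":0,"grip":0.2}
  ]
}}

```text
clock: 6.1
position: [0.6511, -0.2264, 0.1272]
ee_rot: [-0.0, 0.969, -0.247, -0.002]
contact_force: [-5.1, 1.1, 6.0]
width: 0.0414
gripper_force: 31.9
```

Call:
{"fn": "step_arm", "kwargs": {
  "increments": [
    {"dp":[0.005,-0.003,-0.02],"yaw":0,"grip":0.2},
    {"dp":[0,0,0],"yaw":0,"grip":0.2}
  ]
}}

```text
clock: 6.35
position: [0.6513, -0.2264, 0.1265]
ee_rot: [-0.0, 0.969, -0.247, -0.002]
contact_force: [-11.0, 4.3, 20.0]
width: 0.0414
gripper_force: 33.4
```

Run:
```python
from h import *
im,c=grab('wrist'); cv2.imwrite('pics/wE.png',im)
s=manip.get_state(); print(np.round(s['position'],4),np.round(s['contact_force'],1),np.round(s['moment'],3))
cv2.imwrite('pics/c5.png',cv2.resize(im[240:440,190:450],None,fx=3,fy=3))
```

```text
[ 0.6513 -0.2264  0.1265] [-10.8   4.7  20.4] [0.826 1.979 0.024]
```

View pics/c5.png

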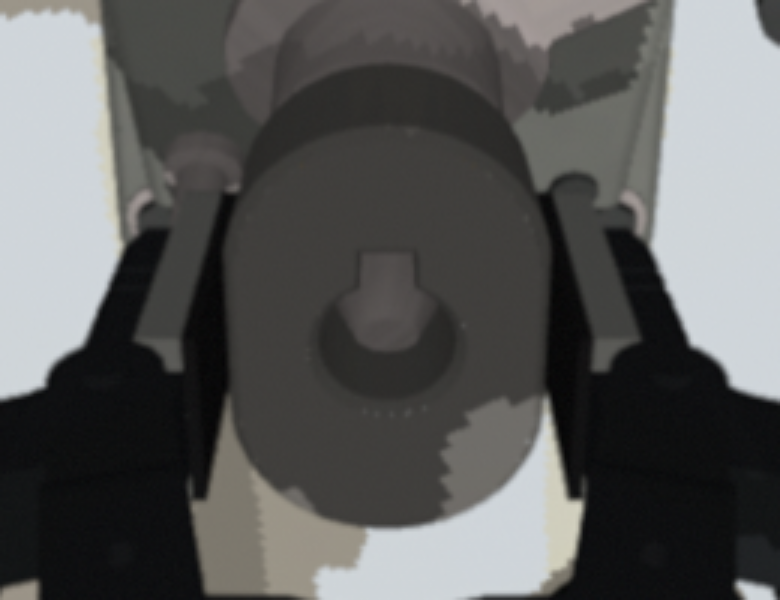

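Call:
{"fn": "step_arm", "kwargs": {
  "increments": [
    {"dp":[0,0,0.015],"yaw":0,"grip":0.2},
    {"dp":[0,0,0],"yaw":0,"grip":0.2}
  ],
  "squeeze": 20
}}

```text
clock: 6.65
position: [0.6512, -0.2264, 0.1266]
ee_rot: [-0.0, 0.969, -0.247, -0.002]
contact_force: [-7.7, 3.5, 8.4]
width: 0.0414
gripper_force: 32.2
```

Call:
{"fn": "step_arm", "kwargs": {
  "increments": [
    {"dp":[0,0,0],"yaw":0,"grip":0.53},
    {"dp":[0,0,0],"yaw":0,"grip":0.53},
    {"dp":[0,0,0],"yaw":0,"grip":0.53},
    {"dp":[0,0,0],"yaw":0,"grip":0.53}
  ]
}}

```text
clock: 7.15
position: [0.6538, -0.2278, 0.1252]
ee_rot: [0.0, 0.969, -0.247, 0.0]
contact_force: [-0.0, 0.3, -0.2]
width: 0.0452
gripper_force: 0.0
```

Run:
```python
from h import *
im,c=grab('wrist'); cv2.imwrite('pics/wF.png',im)
s=manip.get_state(); print(np.round(s['position'],4),np.round(s['contact_force'],1),s['width'])
cv2.imwrite('pics/c6.png',cv2.resize(im[200:440,180:460],None,fx=2.5,fy=2.5))
```

```text
[ 0.6537 -0.2278  0.1251] [ 0.4 -0.1  0.4] 0.045100142127660975
```

View pics/c6.png

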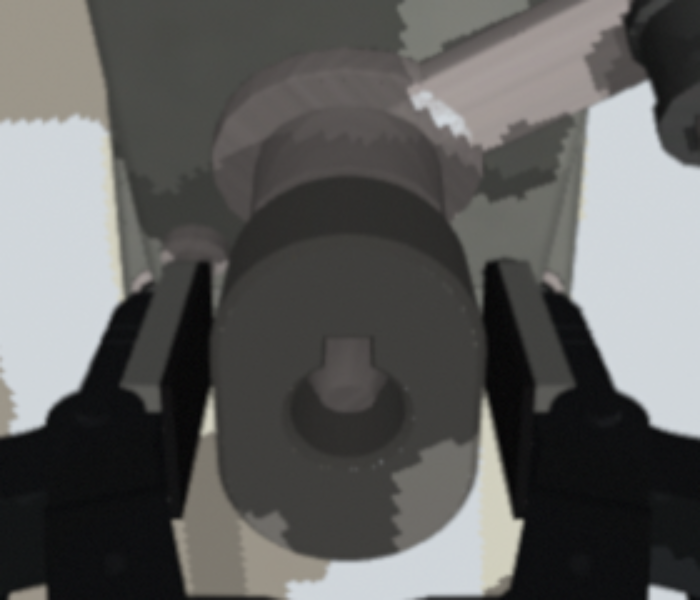

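Call:
{"fn": "step_arm", "kwargs": {
  "increments": [
    {"dp":[0,0,0.1],"yaw":0,"grip":0.55},
    {"dp":[0,0,0.12],"yaw":0,"grip":0},
    {"dp":[-0.08,0.043,0],"yaw":0,"grip":0},
    {"dp":[-0.08,0.043,0],"yaw":0,"grip":0},
    {"dp":[0,0,0],"yaw":0,"grip":0}
  ]
}}

```text
clock: 7.82
position: [0.6208, -0.21, 0.1696]
ee_rot: [-0.0, 0.969, -0.247, -0.0]
contact_force: [0.2, -0.3, -0.3]
width: 0.0002
gripper_force: 0.0
```

Call:
{"fn": "step_arm", "kwargs": {
  "increments": [
    {"dp":[0,0,-0.05],"yaw":0,"grip":0},
    {"dp":[0,0,-0.04],"yaw":0,"grip":0},
    {"dp":[0,0,0],"yaw":0,"grip":0}
  ]
}}

```text
clock: 8.2
position: [0.6212, -0.2104, 0.1497]
ee_rot: [-0.0, 0.969, -0.247, -0.001]
contact_force: [0.9, 0.2, 0.8]
width: 0.0001
gripper_force: 0.0
```

Call:
{"fn": "step_arm", "kwargs": {
  "increments": [
    {"dp":[0,0,-0.02],"yaw":0,"grip":0},
    {"dp":[0,0,-0.02],"yaw":0,"grip":0},
    {"dp":[0,0,0],"yaw":0,"grip":0}
  ]
}}

```text
clock: 8.57
position: [0.6214, -0.2104, 0.1429]
ee_rot: [0.0, 0.969, -0.247, -0.0]
contact_force: [0.5, -0.2, -0.6]
width: -0.0004
gripper_force: 0.0
```

Call:
{"fn": "step_arm", "kwargs": {
  "increments": [
    {"dp":[0,0,-0.02],"yaw":0,"grip":0},
    {"dp":[0,0,-0.02],"yaw":0,"grip":0},
    {"dp":[0,0,0],"yaw":0,"grip":0}
  ]
}}

```text
clock: 8.95
position: [0.6213, -0.2104, 0.1348]
ee_rot: [-0.0, 0.969, -0.247, -0.0]
contact_force: [0.3, 0.1, 0.3]
width: -0.0002
gripper_force: 0.0
```

Call:
{"fn": "step_arm", "kwargs": {
  "increments": [
    {"dp":[0,0,-0.02],"yaw":0,"grip":0},
    {"dp":[0,0,0],"yaw":0,"grip":0}
  ]
}}

```text
clock: 9.2
position: [0.6213, -0.2104, 0.131]
ee_rot: [-0.0, 0.969, -0.247, -0.0]
contact_force: [0.1, 0.8, -0.8]
width: 0.0001
gripper_force: 0.0
```

Call:
{"fn": "step_arm", "kwargs": {
  "increments": [
    {"dp":[0,0,-0.02],"yaw":0,"grip":0},
    {"dp":[0,0,0],"yaw":0,"grip":0}
  ]
}}

```text
clock: 9.45
position: [0.6213, -0.2104, 0.1269]
ee_rot: [-0.0, 0.969, -0.247, -0.0]
contact_force: [0.5, 0.2, 0.4]
width: 0.0001
gripper_force: 0.0
```

Call:
{"fn": "step_arm", "kwargs": {
  "increments": [
    {"dp":[0,0,-0.01],"yaw":0,"grip":0},
    {"dp":[0,0,0],"yaw":0,"grip":0}
  ]
}}

```text
clock: 9.7
position: [0.6215, -0.2104, 0.1252]
ee_rot: [0.0, 0.969, -0.247, -0.0]
contact_force: [-0.8, -0.7, 0.1]
width: -0.0003
gripper_force: 0.0
```

Run:
```python
from h import *
import pickle
F=cv2.imread('pics/wF.png')
im,c=grab('wrist'); cv2.imwrite('pics/wG.png',im); pickle.dump(c,open('wG.pkl','wb'))
s=manip.get_state(); print(np.round(s['position'],4),np.round(s['contact_force'],1),np.round(s['moment'],2))
sc,_=grab('scene'); cv2.imwrite('pics/sG.png',sc); tp,_=grab('top'); cv2.imwrite('pics/tG.png',tp)
S=np.array([.657,-.2289,.0777]);u=np.array([-.371,.2024,.906]);xs=np.array([.796,-.434,.423]);d=np.array([.878,-.479,0]);zf=np.array([0,0,1.])
# gray profile along the image column through the former, and expected rows of its top face (front/rear ends)
g=cv2.cvtColor(im,cv2.COLOR_BGR2GRAY)
for t in (0,6,12,18): print(t,[np.round(proj(c,S+(t+.0*0)/1e3*u+.024*u+a*xs)).tolist() for a in (.031,.009,-.031)], np.round(proj(c,S+t/1e3*u+.031*xs)).tolist())
x=int(proj(c,S+.03*u+.02*xs)[0]); print(x,[int(v) for v in g[100:440:4,x]])
```

```text
[ 0.6215 -0.2105  0.1253] [ 0.6 -0.1  1.2] [0.02 0.01 0.  ]
0 [[317.0, 191.0], [317.0, 238.0], [317.0, 301.0]] [317.0, 155.0]
6 [[317.0, 202.0], [317.0, 248.0], [317.0, 311.0]] [317.0, 164.0]
12 [[317.0, 213.0], [317.0, 260.0], [317.0, 323.0]] [317.0, 172.0]
18 [[317.0, 226.0], [317.0, 272.0], [317.0, 334.0]] [317.0, 182.0]
317 [110, 110, 109, 109, 110, 109, 110, 110, 110, 111, 95, 94, 85, 82, 85, 86, 80, 75, 61, 56, 55, 56, 57, 56, 56, 56, 54, 76, 72, 62, 62, 62, 62, 63, 63, 62, 76, 79, 80, 83, 86, 89, 90, 84, 82, 69, 69, 52, 50, 51, 49, 10, 7, 9, 8, 10, 10, 9, 9, 8, 6, 9, 8, 16, 15, 16, 15, 15, 15, 17, 14, 13, 13, 15, 14, 15, 160, 190, 190, 190, 190, 189, 190, 190, 190]
```

Call:
{"fn": "step_arm", "kwargs": {
  "increments": [
    {"dp":[0,0,0.2],"yaw":0,"grip":0.3},
    {"dp":[0.075,-0.04,0],"yaw":0,"grip":0.7},
    {"dp":[0.078,-0.039,0],"yaw":0,"grip":0.7},
    {"dp":[0,0,-0.1],"yaw":0,"grip":0.7},
    {"dp":[0,0,0],"yaw":0,"grip":0.7}
  ]
}}

```text
clock: 10.48
position: [0.6511, -0.2258, 0.1436]
ee_rot: [-0.0, 0.969, -0.247, -0.002]
contact_force: [-0.0, -0.6, -0.5]
width: 0.0596
gripper_force: 0.0
```

Call:
{"fn": "step_arm", "kwargs": {
  "increments": [
    {"dp":[0.005,-0.002,-0.08],"yaw":0,"grip":0.7},
    {"dp":[0,0,-0.07],"yaw":0,"grip":0.7},
    {"dp":[0,0,0],"yaw":0,"grip":0.3},
    {"dp":[0,0,0],"yaw":0,"grip":0.3},
    {"dp":[0,0,0],"yaw":0,"grip":0.3}
  ],
  "squeeze": 60
}}

```text
clock: 11.1
position: [0.6528, -0.2268, 0.1153]
ee_rot: [0.0, 0.969, -0.247, -0.0]
contact_force: [-1.2, -1.0, -2.5]
width: 0.0406
gripper_force: 62.5
```

Call:
{"fn": "step_arm", "kwargs": {
  "increments": [
    {"dp":[0,0,0],"yaw":0,"grip":0.3},
    {"dp":[0,0,0],"yaw":0,"grip":0.3}
  ]
}}

```text
clock: 11.35
position: [0.6528, -0.2267, 0.1153]
ee_rot: [0.0, 0.969, -0.247, -0.0]
contact_force: [-2.4, -0.4, -1.9]
width: 0.0404
gripper_force: 62.5
```

Call:
{"fn": "step_arm", "kwargs": {
  "increments": [
    {"dp":[0.007,-0.004,-0.018],"yaw":0,"grip":0.3},
    {"dp":[0,0,0],"yaw":0,"grip":0.3}
  ]
}}

```text
clock: 11.6
position: [0.6542, -0.2276, 0.112]
ee_rot: [0.0, 0.969, -0.247, -0.0]
contact_force: [-3.3, -0.4, 1.4]
width: 0.0404
gripper_force: 63.0
```

Call:
{"fn": "step_arm", "kwargs": {
  "increments": [
    {"dp":[0.007,-0.004,-0.018],"yaw":0,"grip":0.3},
    {"dp":[0,0,0],"yaw":0,"grip":0.3}
  ]
}}

```text
clock: 11.85
position: [0.6554, -0.2282, 0.1092]
ee_rot: [0.0, 0.969, -0.247, -0.0]
contact_force: [-6.0, 0.1, 6.2]
width: 0.0404
gripper_force: 63.4
```

Call:
{"fn": "step_arm", "kwargs": {
  "increments": [
    {"dp":[0.003,-0.002,-0.009],"yaw":0,"grip":0.3},
    {"dp":[0,0,0],"yaw":0,"grip":0.3}
  ]
}}

```text
clock: 12.1
position: [0.6554, -0.2282, 0.1091]
ee_rot: [0.0, 0.969, -0.247, -0.001]
contact_force: [-9.4, 1.3, 14.5]
width: 0.0402
gripper_force: 64.3
```

Call:
{"fn": "step_arm", "kwargs": {
  "increments": [
    {"dp":[0.003,-0.002,-0.009],"yaw":0,"grip":0.3},
    {"dp":[0,0,0],"yaw":0,"grip":0.3},
    {"dp":[0,0,0],"yaw":0,"grip":0.3},
    {"dp":[0,0,0],"yaw":0,"grip":0.3},
    {"dp":[0,0,0],"yaw":0,"grip":0.3}
  ]
}}

```text
clock: 12.72
position: [0.6554, -0.2282, 0.1091]
ee_rot: [-0.0, 0.969, -0.247, -0.001]
contact_force: [-12.8, 3.3, 22.2]
width: 0.0405
gripper_force: 65.2
```

Call:
{"fn": "step_arm", "kwargs": {
  "increments": [
    {"dp":[0,0,0],"yaw":0,"grip":0.3},
    {"dp":[0,0,0],"yaw":0,"grip":0.3},
    {"dp":[0,0,0],"yaw":0,"grip":0.3},
    {"dp":[0,0,0],"yaw":0,"grip":0.3}
  ]
}}

```text
clock: 13.22
position: [0.6554, -0.2282, 0.1091]
ee_rot: [-0.0, 0.969, -0.247, -0.001]
contact_force: [-12.3, 3.4, 21.3]
width: 0.0409
gripper_force: 65.2
```

Run:
```python
from h import *
im,c=grab('wrist'); cv2.imwrite('pics/wH.png',im)
s=manip.get_state(); print(np.round(s['position'],4),np.round(s['contact_force'],1))
S=np.array([.657,-.2289,.0777]);u=np.array([-.371,.2024,.906]);xs=np.array([.796,-.434,.423])
g=cv2.cvtColor(im,cv2.COLOR_BGR2GRAY)
for t in (0,3,6): print(t,[np.round(proj(c,S+t/1e3*u+.024*u+a*xs)).tolist() for a in (.031,.0135,-.031)], np.round(proj(c,S+t/1e3*u+.031*xs)).tolist())
x=int(proj(c,S+.03*u+.02*xs)[0]); print(x,[int(v) for v in g[200:440:3,x]])
```

```text
[ 0.6554 -0.2282  0.1091] [-12.1   3.7  21.7]
0 [[319.0, 312.0], [319.0, 339.0], [319.0, 391.0]] [319.0, 261.0]
3 [[319.0, 319.0], [319.0, 346.0], [319.0, 398.0]] [319.0, 266.0]
6 [[319.0, 327.0], [319.0, 354.0], [319.0, 404.0]] [319.0, 272.0]
318 [78, 77, 77, 77, 78, 77, 78, 78, 77, 79, 79, 88, 88, 87, 100, 95, 96, 98, 91, 79, 79, 75, 71, 65, 65, 65, 65, 60, 57, 58, 57, 57, 58, 58, 58, 58, 57, 59, 70, 68, 58, 58, 58, 58, 59, 59, 58, 47, 29, 31, 68, 78, 79, 79, 78, 80, 81, 83, 86, 85, 88, 85, 78, 79, 85, 217, 217, 216, 216, 216, 216, 216, 216, 216, 216, 216, 217, 216, 216, 216]
```

Call:
{"fn": "step_arm", "kwargs": {
  "increments": [
    {"dp":[-0.023,0.013,0.057],"yaw":0,"grip":0.3},
    {"dp":[-0.023,0.013,0.057],"yaw":0,"grip":0.3},
    {"dp":[-0.023,0.013,0.057],"yaw":0,"grip":0.3},
    {"dp":[-0.023,0.013,0.057],"yaw":0,"grip":0.3},
    {"dp":[-0.01,0.005,0.025],"yaw":0,"grip":0.3}
  ]
}}

```text
clock: 13.9
position: [0.6375, -0.2175, 0.1566]
ee_rot: [-0.0, 0.969, -0.247, 0.001]
contact_force: [-0.8, -0.4, -1.0]
width: 0.0407
gripper_force: 62.7
```

Run:
```python
from h import *
im,c=grab('wrist'); cv2.imwrite('pics/wI.png',im)
s=manip.get_state(); print(np.round(s['position'],4),np.round(s['contact_force'],1),s['width'])
u=np.array([-.371,.2024,.906]);xs=np.array([.796,-.434,.423]); S=s['position']-np.array([.6554,-.2282,.1091])+np.array([.657,-.2289,.0777])
print([np.round(proj(c,S+.024*u+a*xs)).tolist() for a in (.031,.0135,-.031)], np.round(proj(c,S+.031*xs)).tolist())
g=cv2.cvtColor(im,cv2.COLOR_BGR2GRAY); print([int(v) for v in g[200:440:3,318]])
```

```text
[ 0.6373 -0.2176  0.1569] [ 0.8 -0.1 -0.7] 0.040387603138491136
[[319.0, 312.0], [319.0, 340.0], [319.0, 392.0]] [319.0, 261.0]
[79, 80, 79, 88, 89, 85, 74, 73, 85, 46, 19, 19, 19, 19, 18, 19, 20, 26, 31, 68, 70, 71, 65, 59, 60, 60, 59, 51, 52, 53, 53, 52, 52, 52, 52, 52, 52, 54, 64, 64, 53, 53, 52, 52, 52, 53, 54, 52, 53, 52, 52, 51, 52, 52, 52, 52, 55, 63, 57, 53, 51, 53, 52, 52, 87, 199, 198, 198, 198, 198, 199, 198, 198, 198, 198, 198, 198, 198, 198, 198]
```

Call:
{"fn": "step_arm", "kwargs": {
  "increments": [
    {"dp":[-0.06,0.2,0.2],"yaw":0,"grip":0.3},
    {"dp":[-0.083,0.29,0.05],"yaw":0.43,"grip":0.3},
    {"dp":[-0.083,0.29,0],"yaw":0.43,"grip":0.3},
    {"dp":[-0.083,0.29,0],"yaw":0.43,"grip":0.3},
    {"dp":[-0.083,0.29,0],"yaw":0.43,"grip":0.3}
  ]
}}

```text
clock: 14.58
position: [0.5579, 0.0562, 0.2052]
ee_rot: [-0.0, 0.993, -0.119, 0.0]
contact_force: [0.7, 0.9, -0.6]
width: 0.0407
gripper_force: 62.7
```

Call:
{"fn": "step_arm", "kwargs": {
  "increments": [
    {"dp":[-0.083,0.29,0],"yaw":0.43,"grip":0.3},
    {"dp":[-0.083,0.29,0],"yaw":0.43,"grip":0.3},
    {"dp":[-0.083,0.29,0],"yaw":0.43,"grip":0.3},
    {"dp":[-0.083,0.29,0],"yaw":0.43,"grip":0.3},
    {"dp":[-0.083,0.29,0],"yaw":0.43,"grip":0.3}
  ]
}}

```text
clock: 15.2
position: [0.4748, 0.3464, 0.2052]
ee_rot: [-0.0, 0.999, 0.042, 0.0]
contact_force: [1.0, 0.7, -1.1]
width: 0.0403
gripper_force: 62.7
```

Call:
{"fn": "step_arm", "kwargs": {
  "increments": [
    {"dp":[-0.02,0.06,0],"yaw":0.45,"grip":0.3},
    {"dp":[0,0,0],"yaw":0,"grip":0.3},
    {"dp":[0,0,0],"yaw":0,"grip":0.3}
  ]
}}

```text
clock: 15.58
position: [0.4716, 0.3556, 0.205]
ee_rot: [0.0, 0.997, 0.074, -0.0]
contact_force: [-0.2, -0.3, -1.5]
width: 0.0402
gripper_force: 62.6
```

```bash
cat > rec.py <<'E'
from h import *
def recess(im,c,guess,z=.0125):
    hs=cv2.cvtColor(im,cv2.COLOR_BGR2HSV); out=[]
    board=cv2.inRange(hs,(15,60,40),(35,255,255)); board=cv2.morphologyEx(board,cv2.MORPH_CLOSE,np.ones((3,3)))
    cs,hr=cv2.findContours(board,cv2.RETR_CCOMP,cv2.CHAIN_APPROX_NONE)
    for k,q in enumerate(cs):
        if hr[0][k][3]<0 or cv2.contourArea(q)<400: continue
        W=np.array([onplane(c,*p[0],.0145) for p in q])[:,:2].astype(np.float32); r=cv2.minAreaRect(W*1000); out.append([np.round(v,1).tolist() for v in r])
    return out
E
python3 - <<'E'
from rec import *
im,c=grab('wrist'); cv2.imwrite('pics/wJ.png',im); s=manip.get_state(); print(np.round(s['position'],4),np.round(s['ee_rot'],3),s['width'])
print(recess(im,c,None)); im,c=grab('top'); cv2.imwrite('pics/tJ.png',im);print(recess(im,c,None))
print(recess(cv2.imread('pics/top0.png'),c,None))
E
```

```text
[0.4718 0.3553 0.2051] [ 0.     0.997  0.073 -0.   ] 0.04058108468967357
[[[484.2, 247.1], [53.3, 74.1], 8.6], [[468.2, 354.1], [73.6, 54.3], 8.7]]
[[[304.0, -660.2], [107.1, 160.7], 88.2], [[482.2, 246.7], [59.1, 78.0], 8.8]]
[[[466.7, 353.4], [78.9, 57.9], 8.4], [[482.4, 246.5], [59.2, 79.0], 8.6]]
```

Call:
{"fn": "step_arm", "kwargs": {
  "increments": [
    {"dp":[0.005,-0.002,-0.3],"yaw":0.03,"grip":0.3},
    {"dp":[0,0,-0.28],"yaw":0,"grip":0.3},
    {"dp":[0,0,-0.1],"yaw":0,"grip":0.3},
    {"dp":[0,0,-0.04],"yaw":0,"grip":0.3},
    {"dp":[0,0,0],"yaw":0,"grip":0.3}
  ],
  "squeeze": 20
}}

```text
clock: 16.3
position: [0.473, 0.3556, 0.0614]
ee_rot: [-0.0, 0.997, 0.076, 0.0]
contact_force: [1.7, 0.3, -0.6]
width: 0.041
gripper_force: 62.6
```

Call:
{"fn": "step_arm", "kwargs": {
  "increments": [
    {"dp":[0,0,-0.02],"yaw":0,"grip":0.3},
    {"dp":[0,0,-0.02],"yaw":0,"grip":0.3},
    {"dp":[0,0,0],"yaw":0,"grip":0.3}
  ]
}}

```text
clock: 16.68
position: [0.4735, 0.3564, 0.0551]
ee_rot: [-0.001, 0.997, 0.077, 0.002]
contact_force: [0.2, -1.2, 6.9]
width: 0.0406
gripper_force: 63.7
```

Call:
{"fn": "step_arm", "kwargs": {
  "increments": [
    {"dp":[0,0,-0.02],"yaw":0,"grip":0.3},
    {"dp":[0,0,-0.02],"yaw":0,"grip":0.3},
    {"dp":[0,0,0],"yaw":0,"grip":0.3}
  ]
}}

```text
clock: 17.05
position: [0.4775, 0.3574, 0.0504]
ee_rot: [-0.002, 0.997, 0.077, 0.006]
contact_force: [3.3, -2.5, 20.6]
width: 0.0402
gripper_force: 67.0
```

Call:
{"fn": "step_arm", "kwargs": {
  "increments": [
    {"dp":[-0.025,-0.006,0.015],"yaw":0,"grip":0.3},
    {"dp":[-0.025,-0.006,0],"yaw":0,"grip":0.3},
    {"dp":[0,0,0],"yaw":0,"grip":0.3}
  ]
}}

```text
clock: 17.42
position: [0.4656, 0.3552, 0.0509]
ee_rot: [-0.002, 0.997, 0.077, 0.004]
contact_force: [3.6, 0.2, 9.2]
width: 0.0405
gripper_force: 65.6
```

Run:
```python
from rec import *
im,c=grab('wrist'); cv2.imwrite('pics/wK.png',im); s=manip.get_state(); P=s['position']; print(np.round(P,4),s['width'],np.round(s['contact_force'],1))
g=cv2.cvtColor(im,cv2.COLOR_BGR2GRAY); print([int(v) for v in g[200:440:3,318]])
d=np.array([.989,.149,0]);k=np.array([0,0,1.])
for th in (25,15,10,5,0):
    r=np.radians(th); xs=d*np.cos(r)+k*np.sin(r);u=-d*np.sin(r)+k*np.cos(r); O=P-.0167*k-.0047*xs-.014*u
    print(th,[round(proj(c,O+.024*u+a*xs)[1]) for a in (.031,.0135,-.031)],round(proj(c,O+.031*xs)[1]),'rear',np.round(O-.031*xs,4))
```

```text
[0.4656 0.3552 0.0508] 0.04078508300172336 [ 3.5  0.  10.1]
[116, 114, 108, 103, 108, 110, 113, 113, 113, 103, 75, 76, 77, 81, 80, 80, 71, 80, 79, 66, 64, 63, 60, 54, 51, 47, 48, 48, 48, 48, 48, 47, 48, 47, 48, 47, 60, 61, 55, 52, 54, 52, 53, 52, 53, 54, 52, 50, 48, 47, 48, 48, 48, 47, 48, 48, 48, 47, 50, 60, 62, 93, 93, 94, 95, 93, 94, 94, 101, 136, 135, 135, 135, 136, 136, 136, 135, 135, 136, 135]
25 [312, 340, 393] 261 rear [0.4394 0.3513 0.0064]
15 [299, 334, 403] 258 rear [0.435  0.3506 0.0114]
10 [293, 331, 408] 258 rear [0.4332 0.3504 0.0141]
5 [287, 327, 413] 258 rear [0.4316 0.3501 0.0171]
0 [282, 324, 417] 258 rear [0.4303 0.3499 0.0201]
```

Call:
{"fn": "step_arm", "kwargs": {
  "increments": [
    {"dp":[0,0,0],"yaw":0,"grip":0.55},
    {"dp":[0,0,0],"yaw":0,"grip":0.6},
    {"dp":[0,0,0],"yaw":0,"grip":0.7},
    {"dp":[0,0,0],"yaw":0,"grip":0.7}
  ]
}}

```text
clock: 17.98
position: [0.462, 0.3534, 0.0477]
ee_rot: [0.0, 0.997, 0.077, -0.0]
contact_force: [0.1, 0.2, 0.3]
width: 0.0596
gripper_force: 0.0
```

Call:
{"fn": "step_arm", "kwargs": {
  "increments": [
    {"dp":[0,0,0.25],"yaw":0,"grip":0.8},
    {"dp":[0,0,0.28],"yaw":0,"grip":1},
    {"dp":[-0.05,0,0.25],"yaw":0,"grip":1},
    {"dp":[0,0,0],"yaw":0,"grip":1},
    {"dp":[0,0,0],"yaw":0,"grip":1}
  ]
}}

```text
clock: 18.6
position: [0.4518, 0.3532, 0.2035]
ee_rot: [0.0, 0.997, 0.077, -0.0]
contact_force: [0.4, -0.7, -0.9]
width: 0.0855
gripper_force: 0.0
```

```bash
cat >> rec.py <<'E'
def former(im,c,ctr,z=.036,thr=None,R=.06):
    """outline of a dark former whose top is at z, near ctr"""
    g=cv2.cvtColor(im,cv2.COLOR_BGR2GRAY); p=proj(c,[*ctr,z]); m=np.zeros_like(g); q=np.array([proj(c,[ctr[0]+R*np.cos(a),ctr[1]+R*np.sin(a),z]) for a in np.linspace(0,6.28,40)]).astype(np.int32); cv2.fillPoly(m,[q],255)
    thr=thr or cv2.threshold(g[m>0].reshape(1,-1),0,255,cv2.THRESH_OTSU)[0]
    b=((g<thr)&(m>0)).astype(np.uint8); k=max(cv2.findContours(b,0,1)[0],key=cv2.contourArea)
    W=np.array([onplane(c,*v[0],z) for v in k])[:,:2].astype(np.float32); return thr,[np.round(v,1).tolist() for v in cv2.minAreaRect(W*1000)]
E
python3 - <<'E'
from rec import *
im,c=grab('wrist'); cv2.imwrite('pics/wL.png',im); s=manip.get_state(); print(np.round(s['position'],4))
print(recess(im,c,None)); print(former(im,c,(.468,.354)))
for v in (40,60,80): print(v,former(im,c,(.468,.354),thr=v))
im,c=grab('top'); cv2.imwrite('pics/tL.png',im); 
for v in (None,100,80): print('top',former(im,c,(.468,.354),thr=v))
im,c=grab('scene'); cv2.imwrite('pics/sL.png',im)
E
```

```text
[0.4516 0.353  0.2027]
[[[484.2, 247.1], [54.2, 74.1], 8.6], [[466.0, 353.7], [78.4, 54.2], 8.9]]
(100.0, [[477.4, 346.2], [90.0, 95.4], 8.8])
40 (40, [[462.1, 355.4], [11.2, 18.6], 8.8])
60 (60, [[479.7, 356.9], [49.9, 48.9], 6.3])
80 (80, [[471.7, 358.0], [68.8, 57.8], 8.8])
top (101.0, [[470.1, 369.8], [92.0, 71.3], 85.5])
top (100, [[470.1, 369.8], [92.0, 71.3], 85.5])
top (80, [[479.7, 381.8], [66.5, 50.7], 83.9])
```

Run:
```python
from rec import *
im=cv2.imread('pics/wL.png'); c=cams.get_calibration('wrist'); hs=cv2.cvtColor(im,cv2.COLOR_BGR2HSV)
C=np.array([.4682,.3541]);d=np.array([.989,.149]);n=np.array([-.149,.989])
def prof(o,ax,lo,hi,z,st=2):
    r=[]
    for a in range(lo,hi,st):
        q=C+o+ax*a/1000; u,v=proj(c,[*q,z]); u,v=int(round(u)),int(round(v)); r.append(f"{a}:{hs[v,u,2]}/{hs[v,u,1]}")
    return ' '.join(r)
print('along c',prof(0,d,-46,46,.036)); print('along +14',prof(n*.014,d,-46,46,.036)); print('along -14',prof(-n*.014,d,-46,46,.036)); print('across +14',prof(d*.014,n,-36,36,.036)); print('across -16',prof(-d*.016,n,-36,36,.036))
```

```text
along c -46:153/23 -44:153/75 -42:154/139 -40:154/142 -38:155/143 -36:152/143 -34:100/87 -32:86/15 -30:87/15 -28:87/18 -26:88/14 -24:89/20 -22:88/17 -20:88/17 -18:88/17 -16:89/17 -14:78/16 -12:37/14 -10:30/9 -8:33/15 -6:46/6 -4:53/10 -2:76/0 0:87/6 2:88/6 4:57/9 6:45/6 8:51/0 10:46/17 12:57/22 14:59/22 16:59/13 18:59/13 20:60/13 22:60/17 24:59/17 26:53/14 28:32/32 30:47/11 32:63/4 34:62/4 36:61/4 38:81/98 40:118/149 42:115/149 44:112/146
along +14 -46:152/22 -44:154/63 -42:155/141 -40:154/142 -38:154/141 -36:154/137 -34:155/135 -32:153/135 -30:76/87 -28:80/16 -26:87/18 -24:87/18 -22:88/17 -20:88/17 -18:87/18 -16:88/20 -14:88/17 -12:70/18 -10:46/17 -8:45/17 -6:46/22 -4:45/23 -2:45/11 0:54/19 2:59/17 4:58/13 6:60/21 8:58/18 10:58/13 12:59/17 14:59/17 16:60/21 18:59/22 20:59/17 22:49/16 24:33/15 26:58/9 28:60/4 30:59/4 32:59/4 34:59/4 36:65/4 38:88/81 40:116/147 42:115/149 44:115/149
along -14 -46:153/22 -44:153/75 -42:155/137 -40:155/140 -38:154/144 -36:154/144 -34:155/137 -32:153/135 -30:76/101 -28:77/10 -26:73/10 -24:87/18 -22:88/17 -20:88/17 -18:88/17 -16:89/17 -14:89/17 -12:89/17 -
[... 272 characters left out ...]
4:111/149 -32:111/149 -30:113/147 -28:114/148 -26:110/146 -24:68/15 -22:67/4 -20:57/0 -18:54/9 -16:53/19 -14:59/13 -12:59/17 -10:60/17 -8:59/17 -6:58/13 -4:59/13 -2:58/18 0:59/22 2:59/22 4:59/17 6:59/22 8:59/17 10:59/17 12:59/17 14:59/17 16:58/18 18:59/17 20:51/15 22:59/4 24:65/47 26:117/150 28:118/147 30:117/148 32:113/149 34:115/146
across -16 -36:154/127 -34:155/141 -32:154/142 -30:155/140 -28:155/138 -26:145/128 -24:84/9 -22:88/6 -20:83/6 -18:84/15 -16:89/17 -14:89/17 -12:88/14 -10:89/17 -8:89/17 -6:89/20 -4:89/20 -2:89/20 0:89/17 2:89/17 4:89/20 6:88/17 8:88/17 10:88/17 12:88/17 14:88/20 16:88/17 18:88/17 20:87/21 22:71/4 24:129/109 26:151/137 28:155/137 30:153/145 32:155/145 34:155/141
```

Call:
{"fn": "step_arm", "kwargs": {
  "increments": [
    {"dp":[0.005,-0.27,0],"yaw":0.3,"grip":1},
    {"dp":[0.005,-0.27,0],"yaw":0.3,"grip":1},
    {"dp":[0.005,-0.27,0],"yaw":0.3,"grip":1},
    {"dp":[0.005,-0.27,-0.1],"yaw":0.3,"grip":1},
    {"dp":[0.005,-0.275,-0.1],"yaw":0.14,"grip":1}
  ]
}}

```text
clock: 19.38
position: [0.4569, 0.0808, 0.1627]
ee_rot: [0.0, 0.984, 0.177, -0.001]
contact_force: [0.2, -0.2, 0.1]
width: 0.0853
gripper_force: 0.0
```

Call:
{"fn": "step_arm", "kwargs": {
  "increments": [
    {"dp":[0,0,0],"yaw":0,"grip":1},
    {"dp":[0,0,0],"yaw":0,"grip":1}
  ]
}}

```text
clock: 19.62
position: [0.4572, 0.0826, 0.1634]
ee_rot: [-0.0, 0.984, 0.176, -0.001]
contact_force: [-0.5, 0.3, 0.2]
width: 0.0855
gripper_force: 0.0
```

Run:
```python
from rec import *
im,c=grab('wrist'); cv2.imwrite('pics/wM.png',im); s=manip.get_state(); print(np.round(s['position'],4),np.round(s['ee_rot'],3))
for v in (None,60,80,90): print(v,former(im,c,(.4566,.083),z=.024,thr=v,R=.045))
g=cv2.cvtColor(im,cv2.COLOR_BGR2GRAY); C=np.array([.4566,.083]); a=np.radians(20); d=np.array([np.cos(a),np.sin(a)]);n=np.array([-d[1],d[0]])
def prof(o,ax,lo,hi,z=.024,st=2):
    r=[]
    for k in range(lo,hi,st):
        u,v=np.round(proj(c,[*(C+o+ax*k/1000),z])).astype(int); r.append(f"{k}:{g[v,u]}")
    return ' '.join(r)
for o in (-.016,0,.016): print('x at',o,prof(n*o,d,-30,32))
for o in (-.014,.016): print('y at',o,prof(d*o,n,-40,42))
```

```text
[0.4575 0.0831 0.1638] [-0.     0.984  0.176 -0.   ]
None (97.0, [[449.8, 79.9], [71.1, 61.3], 24.7])
60 (60, [[461.8, 89.5], [47.2, 51.8], 79.8])
80 (80, [[459.7, 84.2], [46.9, 60.1], 20.3])
90 (90, [[448.6, 80.1], [70.5, 60.2], 20.3])
x at -0.016 -30:146 -28:145 -26:145 -24:146 -22:145 -20:143 -18:78 -16:82 -14:82 -12:81 -10:83 -8:83 -6:82 -4:83 -2:83 0:77 2:74 4:54 6:43 8:54 10:55 12:54 14:55 16:55 18:54 20:51 22:32 24:29 26:98 28:105 30:105
x at 0 -30:119 -28:144 -26:130 -24:101 -22:84 -20:66 -18:42 -16:42 -14:41 -12:41 -10:41 -8:34 -6:29 -4:30 -2:39 0:79 2:83 4:83 6:84 8:83 10:83 12:83 14:80 16:39 18:44 20:48 22:42 24:30 26:43 28:104 30:104
x at 0.016 -30:84 -28:84 -26:84 -24:84 -22:84 -20:84 -18:73 -16:82 -14:82 -12:82 -10:82 -8:82 -6:83 -4:82 -2:83 0:83 2:83 4:61 6:42 8:44 10:42 12:42 14:41 16:42 18:42 20:39 22:31 24:29 26:81 28:105 30:105
y at -0.014 -40:143 -38:144 -36:144 -34:145 -32:145 -30:145 -28:147 -26:145 -24:89 -22:80 -20:82 -18:82 -16:82 -14:82 -12:83 -10:62 -8:41 -6:42 -4:41 -2:41 0:41 2:42 4:42 6:42 8:50 10:82 12:82 14:81 16:82 18:81 20:82 22:79 24:91 26:146 28:145 30:146 32:145 34:146 36:145 38:145 40:146
y at 0.016 -40:151 -38:150 -36:151 -34:150 -32:150 -30:150 -28:151 -26:50 -24:46 -22:54 -20:55 -18:55 -16:55 -14:55 -12:55 -10:56 -8:55 -6:55 -4:54 -2:47 0:39 2:40 4:43 6:42 8:42 10:42 12:42 14:42 16:42 18:41 20:41 22:41 24:39 26:41 28:89 30:146 32:145 34:145 36:145 38:146 40:145
```

Call:
{"fn": "step_arm", "kwargs": {
  "increments": [
    {"dp":[-0.008,0,-0.3],"yaw":0,"grip":1},
    {"dp":[0,0,-0.28],"yaw":0,"grip":1},
    {"dp":[0,0,-0.11],"yaw":0,"grip":1},
    {"dp":[0,0,0],"yaw":0,"grip":0.8},
    {"dp":[0,0,0],"yaw":0,"grip":0.5}
  ],
  "squeeze": 25
}}

```text
clock: 20.3
position: [0.4567, 0.0834, 0.0271]
ee_rot: [0.0, 0.984, 0.177, 0.001]
contact_force: [-0.9, -0.1, -0.3]
width: 0.0608
gripper_force: 27.2
```

Call:
{"fn": "step_arm", "kwargs": {
  "increments": [
    {"dp":[0,0,0],"yaw":0,"grip":0.5},
    {"dp":[0,0,0],"yaw":0,"grip":0.5},
    {"dp":[0,0,0],"yaw":0,"grip":0.5}
  ]
}}

```text
clock: 20.68
position: [0.456, 0.0825, 0.0266]
ee_rot: [0.0, 0.984, 0.176, 0.001]
contact_force: [-0.2, -0.2, -0.8]
width: 0.0607
gripper_force: 27.2
```

Call:
{"fn": "step_arm", "kwargs": {
  "increments": [
    {"dp":[0,0,0.26],"yaw":0,"grip":0.5},
    {"dp":[0,0,0.26],"yaw":-0.69,"grip":0.5},
    {"dp":[0,0,0.25],"yaw":-0.8,"grip":0.5},
    {"dp":[0.155,-0.253,0],"yaw":-0.7,"grip":0.5},
    {"dp":[0.155,-0.253,0],"yaw":-0.7,"grip":0.5}
  ]
}}

```text
clock: 21.3
position: [0.5187, -0.0194, 0.1817]
ee_rot: [0.0, 0.999, -0.04, 0.002]
contact_force: [0.8, 0.0, -1.2]
width: 0.0607
gripper_force: 28.3
```

Call:
{"fn": "step_arm", "kwargs": {
  "increments": [
    {"dp":[0.155,-0.253,0],"yaw":-0.7,"grip":0.5},
    {"dp":[0.155,-0.253,0],"yaw":-0.7,"grip":0.5},
    {"dp":[0.155,-0.253,0],"yaw":-0.7,"grip":0.5},
    {"dp":[0.155,-0.253,0],"yaw":-0.7,"grip":0.5},
    {"dp":[0,0,0],"yaw":0,"grip":0.5}
  ]
}}

```text
clock: 21.92
position: [0.6434, -0.2256, 0.179]
ee_rot: [0.001, 0.968, -0.249, 0.001]
contact_force: [0.4, 0.2, -0.0]
width: 0.0607
gripper_force: 28.3
```

Call:
{"fn": "step_arm", "kwargs": {
  "increments": [
    {"dp":[0,0,0],"yaw":0,"grip":0.5},
    {"dp":[0,0,0],"yaw":0,"grip":0.5}
  ]
}}

```text
clock: 22.18
position: [0.6409, -0.2197, 0.1802]
ee_rot: [-0.0, 0.969, -0.246, -0.0]
contact_force: [-0.2, 0.3, -1.6]
width: 0.0607
gripper_force: 28.2
```

Run:
```python
from rec import *
im,c=grab('wrist'); cv2.imwrite('pics/wN.png',im); s=manip.get_state(); P=s['position'];R=s['ee_rot'];h=2*np.arctan2(R[2],R[1]); print(np.round(P,4),np.degrees(h),s['width'])
d=np.array([np.cos(h),np.sin(h),0]);n=np.array([-d[1],d[0],0]);C=P+.0017*d-[0,0,.0026]
g=cv2.cvtColor(im,cv2.COLOR_BGR2GRAY)
def prof(o,ax,lo,hi,st=2):
    r=[]
    for k in range(lo,hi,st):
        u,v=np.round(proj(c,C+o+ax*k/1000)).astype(int); r.append(f"{k}:{g[v,u] if 0<=v<480 else -1}")
    return ' '.join(r)
for o in (-.014,0,.014): print('x at',o,prof(n*o,d,-30,32))
print('y',prof(0*d,n,-40,42)); print('y at 12',prof(.0115*d,n,-10,12,1))
```

```text
[ 0.6411 -0.2196  0.1804] -28.52095772231885 0.060757006595145935
x at -0.014 -30:13 -28:29 -26:89 -24:136 -22:198 -20:102 -18:100 -16:88 -14:58 -12:58 -10:58 -8:58 -6:59 -4:58 -2:58 0:58 2:59 4:59 6:59 8:59 10:59 12:59 14:59 16:60 18:62 20:50 22:42 24:42 26:41 28:40 30:110
x at 0 -30:199 -28:199 -26:199 -24:199 -22:192 -20:58 -18:59 -16:58 -14:58 -12:59 -10:56 -8:43 -6:43 -4:43 -2:43 0:43 2:42 4:116 6:199 8:200 10:200 12:195 14:57 16:59 18:58 20:57 22:44 24:41 26:43 28:43 30:71
x at 0.014 -30:113 -28:113 -26:116 -24:117 -22:115 -20:58 -18:58 -16:58 -14:58 -12:59 -10:58 -8:58 -6:59 -4:58 -2:58 0:58 2:58 4:58 6:58 8:58 10:59 12:58 14:58 16:59 18:58 20:52 22:42 24:43 26:42 28:42 30:104
y -40:61 -38:61 -36:49 -34:11 -32:8 -30:44 -28:58 -26:58 -24:59 -22:59 -20:59 -18:58 -16:59 -14:58 -12:59 -10:53 -8:35 -6:39 -4:42 -2:42 0:43 2:42 4:41 6:39 8:36 10:51 12:58 14:58 16:59 18:58 20:58 22:58 24:58 26:59 28:58 30:53 32:10 34:7 36:21 38:61 40:60
y at 12 -10:59 -9:59 -8:59 -7:58 -6:58 -5:58 -4:77 -3:188 -2:197 -1:199 0:198 1:199 2:196 3:195 4:48 5:59 6:58 7:59 8:58 9:59 10:59 11:58
```

Call:
{"fn": "step_arm", "kwargs": {
  "increments": [
    {"dp":[0.008,-0.009,-0.12],"yaw":0,"grip":0.5},
    {"dp":[0,0,-0.12],"yaw":0,"grip":0.5},
    {"dp":[0,0,0],"yaw":0,"grip":0.5}
  ]
}}

```text
clock: 22.6
position: [0.6428, -0.2218, 0.1314]
ee_rot: [-0.0, 0.969, -0.246, -0.001]
contact_force: [0.0, 0.7, -0.5]
width: 0.0608
gripper_force: 28.2
```

Call:
{"fn": "step_arm", "kwargs": {
  "increments": [
    {"dp":[0.007,-0.004,-0.02],"yaw":0,"grip":0.5},
    {"dp":[0.007,-0.004,-0.02],"yaw":0,"grip":0.5},
    {"dp":[0,0,0],"yaw":0,"grip":0.5}
  ]
}}

```text
clock: 22.98
position: [0.6455, -0.2236, 0.1243]
ee_rot: [-0.001, 0.969, -0.247, -0.001]
contact_force: [-2.2, 4.1, -0.0]
width: 0.0605
gripper_force: 28.4
```

Call:
{"fn": "step_arm", "kwargs": {
  "increments": [
    {"dp":[0.005,-0.003,-0.02],"yaw":0,"grip":0.5},
    {"dp":[0,0,0],"yaw":0,"grip":0.5}
  ]
}}

```text
clock: 23.22
position: [0.6459, -0.2237, 0.1226]
ee_rot: [-0.001, 0.969, -0.247, -0.001]
contact_force: [-7.1, 5.9, 11.6]
width: 0.0606
gripper_force: 29.3
```

Call:
{"fn": "step_arm", "kwargs": {
  "increments": [
    {"dp":[0.005,-0.003,-0.015],"yaw":0,"grip":0.5},
    {"dp":[0,0,0],"yaw":0,"grip":0.5}
  ]
}}

```text
clock: 23.48
position: [0.6461, -0.2238, 0.1223]
ee_rot: [-0.001, 0.969, -0.247, -0.001]
contact_force: [-11.1, 7.7, 24.1]
width: 0.0607
gripper_force: 30.3
```

Call:
{"fn": "step_arm", "kwargs": {
  "increments": [
    {"dp":[0,0,0.015],"yaw":0,"grip":0.5},
    {"dp":[0,0,0],"yaw":0,"grip":0.85},
    {"dp":[0,0,0],"yaw":0,"grip":0.85},
    {"dp":[0,0,0],"yaw":0,"grip":0.85}
  ]
}}

```text
clock: 23.98
position: [0.6485, -0.2261, 0.1198]
ee_rot: [0.0, 0.969, -0.247, 0.0]
contact_force: [0.5, -0.2, -0.9]
width: 0.0727
gripper_force: 0.0
```

Call:
{"fn": "step_arm", "kwargs": {
  "increments": [
    {"dp":[0,0,0.1],"yaw":0,"grip":0.85},
    {"dp":[0,0,0.1],"yaw":0,"grip":0.85},
    {"dp":[0,0,0],"yaw":0,"grip":0.85},
    {"dp":[0,0,0],"yaw":0,"grip":0.85}
  ]
}}

```text
clock: 24.48
position: [0.6478, -0.2256, 0.1592]
ee_rot: [-0.0, 0.969, -0.247, -0.001]
contact_force: [-0.7, 0.2, 1.0]
width: 0.0725
gripper_force: 0.0
```

```bash
cat > fit.py <<'E'
from h import *
S=np.array([.657,-.2289,.0777]);u=np.array([-.371,.2024,.906]);xs=np.array([.796,-.434,.423]);ys=np.array([.479,.878,0])
def show(L=.021):
    im,c=grab('wrist'); s=manip.get_state(); print(np.round(s['position'],4),np.round(s['contact_force'],1),s['width'])
    g=cv2.cvtColor(im,cv2.COLOR_BGR2GRAY)
    for t in (0,6,12,18): print(t,'rows front',round(proj(c,S+(t/1e3+.024)*u+L*xs)[1]),'key',round(proj(c,S+(t/1e3+.024)*u+.0135*xs)[1]),'rear',round(proj(c,S+(t/1e3+.024)*u-L*xs)[1]),'under',round(proj(c,S+t/1e3*u+L*xs)[1]))
    for o in (0,.014,-.014):
        p=proj(c,S+.03*u+o*ys); q=int(p[0]); a=int(p[1])-110; print(q,a,[int(v) for v in g[max(a,0):a+200:3,q]])
    return im
E
python3 - <<'E'
from fit import *
cv2.imwrite('pics/wO.png',show())
E
```

```text
[ 0.6476 -0.2255  0.1589] [-0.2  0.1 -0.9] 0.07283778697379562
0 rows front 257 key 268 rear 310 under 224
6 rows front 267 key 277 rear 319 under 232
12 rows front 277 key 287 rear 328 under 240
18 rows front 287 key 297 rear 338 under 249
316 184 [67, 68, 69, 77, 76, 86, 79, 84, 86, 83, 77, 75, 76, 77, 77, 75, 84, 85, 74, 70, 64, 62, 27, 41, 40, 41, 41, 41, 50, 54, 56, 56, 56, 58, 69, 71, 72, 74, 76, 71, 67, 69, 68, 42, 40, 41, 40, 47, 57, 58, 56, 55, 56, 55, 121, 191, 191, 191, 191, 190, 191, 191, 191, 191, 191, 190, 191]
288 184 [66, 67, 67, 66, 66, 66, 70, 77, 84, 85, 85, 85, 84, 84, 63, 59, 59, 60, 62, 67, 70, 66, 64, 42, 42, 42, 40, 40, 46, 55, 55, 55, 55, 55, 55, 56, 55, 55, 56, 56, 56, 55, 56, 57, 57, 56, 54, 55, 56, 56, 56, 56, 56, 55, 118, 134, 134, 134, 133, 134, 134, 133, 134, 134, 134, 134, 134]
343 184 [108, 108, 109, 110, 83, 85, 107, 140, 144, 157, 165, 134, 88, 66, 65, 65, 64, 65, 66, 83, 84, 66, 64, 40, 40, 40, 40, 41, 47, 55, 55, 56, 56, 55, 55, 56, 56, 54, 55, 55, 56, 56, 55, 56, 56, 55, 55, 82, 97, 98, 98, 97, 98, 98, 139, 191, 191, 190, 191, 191, 191, 191, 191, 191, 191, 190, 190]
```

Call:
{"fn": "step_arm", "kwargs": {
  "increments": [
    {"dp":[0,0,0.06],"yaw":0,"grip":0},
    {"dp":[-0.057,0.033,0],"yaw":0,"grip":0},
    {"dp":[-0.057,0.034,0],"yaw":0,"grip":0},
    {"dp":[0,0,-0.05],"yaw":0,"grip":0},
    {"dp":[0,0,-0.04],"yaw":0,"grip":0}
  ]
}}

```text
clock: 25.15
position: [0.625, -0.2121, 0.1533]
ee_rot: [0.0, 0.969, -0.247, -0.0]
contact_force: [0.2, 0.2, 0.1]
width: -0.0006
gripper_force: 0.0
```

Call:
{"fn": "step_arm", "kwargs": {
  "increments": [
    {"dp":[0,0,-0.03],"yaw":0,"grip":0},
    {"dp":[0,0,-0.02],"yaw":0,"grip":0},
    {"dp":[0,0,0],"yaw":0,"grip":0}
  ]
}}

```text
clock: 25.52
position: [0.6254, -0.2123, 0.1436]
ee_rot: [0.0, 0.969, -0.247, -0.0]
contact_force: [0.4, 0.5, 0.5]
width: -0.0002
gripper_force: 0.0
```

Call:
{"fn": "step_arm", "kwargs": {
  "increments": [
    {"dp":[0,0,-0.02],"yaw":0,"grip":0},
    {"dp":[0,0,-0.02],"yaw":0,"grip":0},
    {"dp":[0,0,0],"yaw":0,"grip":0}
  ]
}}

```text
clock: 25.9
position: [0.6253, -0.2123, 0.1356]
ee_rot: [0.0, 0.969, -0.247, -0.0]
contact_force: [0.3, -0.3, 0.5]
width: 0.0001
gripper_force: 0.0
```

Run:
```python
from fit import *
cv2.imwrite('pics/wP.png',show())
```

```text
[ 0.6255 -0.2124  0.1359] [ 0.   0.4 -0.1] -0.0002007649398477513
0 rows front 218 key 232 rear 286 under 183
6 rows front 228 key 242 rear 296 under 191
12 rows front 238 key 252 rear 306 under 199
18 rows front 250 key 264 rear 317 under 208
317 154 [88, 80, 82, 84, 85, 84, 77, 73, 75, 75, 75, 75, 81, 83, 71, 56, 55, 56, 55, 56, 56, 56, 56, 56, 55, 55, 73, 76, 62, 61, 62, 78, 78, 78, 81, 83, 86, 88, 74, 70, 68, 67, 70, 68, 54, 50, 49, 49, 91, 151, 7, 6, 7, 10, 7, 9, 7, 10, 9, 8, 7, 10, 6, 8, 11, 8, 12]
284 154 [66, 65, 71, 77, 83, 83, 83, 84, 83, 83, 83, 81, 65, 58, 56, 53, 54, 55, 54, 54, 54, 55, 54, 55, 55, 55, 69, 72, 62, 61, 61, 61, 61, 61, 61, 61, 62, 62, 61, 49, 49, 50, 49, 49, 49, 49, 50, 48, 94, 106, 106, 106, 105, 106, 107, 89, 58, 36, 24, 13, 13, 10, 15, 12, 13, 10, 12]
350 154 [80, 93, 136, 137, 140, 146, 152, 156, 152, 153, 123, 79, 74, 64, 58, 65, 71, 72, 65, 66, 71, 65, 56, 55, 57, 55, 69, 73, 62, 61, 61, 62, 62, 61, 62, 62, 62, 61, 60, 52, 49, 49, 50, 49, 50, 50, 49, 49, 126, 183, 183, 182, 182, 183, 146, 20, 12, 12, 14, 12, 16, 13, 11, 12, 12, 13, 12]
```

Call:
{"fn": "step_arm", "kwargs": {
  "increments": [
    {"dp":[0,0,0.2],"yaw":0,"grip":0.5},
    {"dp":[0.063,-0.032,0],"yaw":0,"grip":0.9},
    {"dp":[0.063,-0.032,0],"yaw":0,"grip":0.9},
    {"dp":[0,0,-0.1],"yaw":0,"grip":0.9},
    {"dp":[0,0,0],"yaw":0,"grip":0.9}
  ]
}}

```text
clock: 26.58
position: [0.6495, -0.2247, 0.1529]
ee_rot: [-0.0, 0.969, -0.247, -0.003]
contact_force: [-1.1, 0.8, 0.4]
width: 0.0767
gripper_force: 0.0
```

Call:
{"fn": "step_arm", "kwargs": {
  "increments": [
    {"dp":[0,0,0],"yaw":0,"grip":0.9}
  ]
}}

```text
clock: 26.7
position: [0.6506, -0.2252, 0.1555]
ee_rot: [-0.0, 0.969, -0.247, -0.001]
contact_force: [0.6, -0.0, -0.3]
width: 0.0772
gripper_force: 0.0
```

Call:
{"fn": "step_arm", "kwargs": {
  "increments": [
    {"dp":[0,0,-0.12],"yaw":0,"grip":0.9},
    {"dp":[0,0,-0.1],"yaw":0,"grip":0.9},
    {"dp":[0,0,0],"yaw":0,"grip":0.9},
    {"dp":[0,0,0],"yaw":0,"grip":0.5},
    {"dp":[0,0,0],"yaw":0,"grip":0.5}
  ],
  "squeeze": 60
}}

```text
clock: 27.32
position: [0.6511, -0.2257, 0.1138]
ee_rot: [0.001, 0.969, -0.247, 0.001]
contact_force: [-1.3, -1.0, 3.2]
width: 0.0591
gripper_force: 63.9
```

Call:
{"fn": "step_arm", "kwargs": {
  "increments": [
    {"dp":[0,0,0],"yaw":0,"grip":0.5},
    {"dp":[0,0,0],"yaw":0,"grip":0.5},
    {"dp":[0,0,0],"yaw":0,"grip":0.5}
  ]
}}

```text
clock: 27.7
position: [0.6512, -0.2258, 0.1131]
ee_rot: [0.001, 0.969, -0.247, 0.001]
contact_force: [-0.8, -1.7, 5.3]
width: 0.0594
gripper_force: 64.2
```

Call:
{"fn": "step_arm", "kwargs": {
  "increments": [
    {"dp":[0.007,-0.004,-0.018],"yaw":0,"grip":0.5},
    {"dp":[0,0,0],"yaw":0,"grip":0.5}
  ]
}}

```text
clock: 27.95
position: [0.6528, -0.2266, 0.1093]
ee_rot: [0.001, 0.969, -0.247, 0.001]
contact_force: [0.3, -2.3, 5.2]
width: 0.0592
gripper_force: 64.3
```

Call:
{"fn": "step_arm", "kwargs": {
  "increments": [
    {"dp":[0.007,-0.004,-0.018],"yaw":0,"grip":0.5},
    {"dp":[0,0,0],"yaw":0,"grip":0.5}
  ]
}}

```text
clock: 28.2
position: [0.6531, -0.2268, 0.1086]
ee_rot: [0.0, 0.969, -0.247, 0.001]
contact_force: [-5.6, 0.3, 18.9]
width: 0.0594
gripper_force: 65.6
```

Run:
```python
from fit import *
cv2.imwrite('pics/wQ.png',show())
```

```text
[ 0.6532 -0.2268  0.1086] [-5.2  0.2 19. ] 0.05876637262852662
0 rows front 322 key 334 rear 377 under 272
6 rows front 337 key 348 rear 390 under 284
12 rows front 352 key 363 rear 404 under 296
18 rows front 369 key 379 rear 419 under 309
319 256 [89, 87, 88, 77, 78, 77, 78, 77, 62, 58, 57, 57, 58, 59, 58, 59, 59, 58, 58, 58, 57, 58, 58, 66, 69, 62, 59, 57, 31, 35, 78, 80, 79, 80, 80, 82, 84, 86, 86, 88, 89, 79, 79, 81, 106, 218, 217, 217, 217, 217, 217, 217, 217, 217, 217, 217, 217, 217, 217, 217, 217, 217, 218, 112, 14, 13, 15]
282 256 [98, 98, 97, 97, 75, 66, 62, 62, 59, 57, 57, 57, 57, 57, 56, 57, 57, 58, 57, 57, 57, 57, 57, 64, 67, 61, 59, 59, 58, 58, 59, 60, 58, 59, 58, 59, 58, 59, 59, 59, 59, 93, 153, 153, 152, 153, 153, 153, 153, 153, 153, 152, 153, 153, 153, 152, 153, 153, 153, 152, 152, 37, 16, 16, 16, 12, 14]
355 256 [120, 99, 98, 92, 68, 65, 66, 66, 64, 57, 57, 56, 57, 58, 57, 57, 57, 57, 57, 57, 57, 57, 56, 60, 69, 64, 59, 59, 59, 59, 60, 60, 58, 59, 59, 59, 91, 103, 103, 103, 103, 120, 218, 217, 217, 217, 217, 217, 217, 217, 217, 217, 217, 217, 217, 217, 217, 217, 217, 217, 217, 52, 15, 14, 15, 14, 15]
```

Call:
{"fn": "step_arm", "kwargs": {
  "increments": [
    {"dp":[0.004,-0.002,-0.012],"yaw":0,"grip":0.5},
    {"dp":[0,0,0],"yaw":0,"grip":0.5},
    {"dp":[0,0,0],"yaw":0,"grip":0.5},
    {"dp":[0,0,0],"yaw":0,"grip":0.5}
  ]
}}

```text
clock: 28.75
position: [0.6532, -0.2269, 0.1085]
ee_rot: [0.0, 0.969, -0.247, 0.0]
contact_force: [-9.8, 3.2, 28.9]
width: 0.0597
gripper_force: 66.6
```

Run:
```python
from fit import *
im,c=grab('wrist'); s=manip.get_state(); print(np.round(s['position'],4),np.round(s['contact_force'],1))
def edges(im,c,t0,L):
    g=cv2.cvtColor(im,cv2.COLOR_BGR2GRAY).astype(float); r={}
    for nm,P in (('front',S+.024*u+L*xs),('rear',S+.024*u-L*xs)):
        for o in (-.006,-.003,.003,.006) if nm=='front' else (-.006,.006):
            p=proj(c,P+o*ys); q=int(round(p[0])); a=int(p[1]); w=g[a-12:a+16,q]
            k=(np.argmax(w) if nm=='front' else np.argmax(np.abs(np.diff(w)))+.5); r[nm,o]=(round(p[1],1),a-12+k, a-12+(np.argsort(-w)[:2].mean()))
    return r
print(edges(im,c,0,.021))
cv2.imwrite('pics/wR.png',im)
print([int(v) for v in cv2.cvtColor(im,6)[312:345,310]]); 
H=cv2.imread('pics/wH.png'); print('f2 home',[int(v) for v in cv2.cvtColor(H,6)[300:330,310]])
```

```text
[ 0.6532 -0.2268  0.1086] [-9.8  3.2 28.4]
{('front', -0.006): (np.float64(322.5), np.int64(327), np.float64(329.5)), ('front', -0.003): (np.float64(322.5), np.int64(328), np.float64(327.5)), ('front', 0.003): (np.float64(322.5), np.int64(326), np.float64(328.5)), ('front', 0.006): (np.float64(322.5), np.int64(326), np.float64(328.0)), ('rear', -0.006): (np.float64(377.5), np.float64(382.5), np.float64(389.0)), ('rear', 0.006): (np.float64(377.5), np.float64(380.5), np.float64(386.0))}
[58, 59, 58, 57, 57, 57, 58, 58, 58, 58, 58, 58, 60, 64, 69, 70, 71, 70, 67, 63, 59, 59, 58, 59, 59, 59, 58, 58, 58, 57, 57, 59, 65]
f2 home [57, 58, 58, 57, 57, 58, 57, 58, 57, 58, 58, 58, 62, 66, 68, 68, 68, 68, 65, 61, 59, 58, 58, 58, 59, 58, 57, 58, 59, 59]
```

Call:
{"fn": "step_arm", "kwargs": {
  "increments": [
    {"dp":[0.015,-0.008,-0.005],"yaw":0,"grip":0.5},
    {"dp":[-0.03,0.016,0],"yaw":0.15,"grip":0.5},
    {"dp":[0.03,-0.016,0],"yaw":-0.3,"grip":0.5},
    {"dp":[-0.015,0.008,-0.005],"yaw":0.15,"grip":0.5},
    {"dp":[0,0,0],"yaw":0,"grip":0.5}
  ]
}}

```text
clock: 29.42
position: [0.6532, -0.2268, 0.1084]
ee_rot: [0.001, 0.969, -0.247, 0.001]
contact_force: [-12.0, 3.5, 36.1]
width: 0.0595
gripper_force: 67.3
```

Run:
```python
from fit import *
def ana(im,c,L,tag):
    g=cv2.cvtColor(im,6).astype(float)
    for nm,a in (('front',L),('rear',-L)):
        p=proj(c,S+.024*u+a*xs-.003*ys); q=int(round(p[0])); b=int(p[1]); w=g[b-12:b+18,q-2:q+3].mean(1)
        if nm=='front': e=w-np.median(w); e[e<3]=0; e[20:]=0; k=b-12+(e*np.arange(30)).sum()/e.sum()
        else: k=b-12+np.argmax(np.diff(w))+.5
        print(tag,nm,round(p[1],1),round(k,1),round(k-p[1],1),'px/mm axial',round(proj(c,S+.025*u+a*xs-.003*ys)[1]-p[1],2))
im,c=grab('wrist'); s=manip.get_state(); print(np.round(s['position'],4),np.round(s['contact_force'],1)); ana(im,c,.021,'now')
# f2 home picture: same camera with the tool then at (.6554,-.2282,.1091)
c2=dict(c); T=np.array(c['extrinsics']).copy(); T[:3,3]+=np.array([.6554,-.2282,.1091])-s['position']; c2['extrinsics']=T
ana(cv2.imread('pics/wH.png'),c2,.031,'f2')
sc=cams.get_image('scene'); cv2.imwrite('pics/sR.png',sc)
```

```text
[ 0.6532 -0.2268  0.1085] [-12.4   3.8  36.8]
now front 322.5 327.3 4.8 px/mm axial 2.36
now rear 377.6 388.5 10.9 px/mm axial 2.15
f2 front 311.5 315.5 4.0 px/mm axial 2.41
f2 rear 391.5 392.5 1.0 px/mm axial 2.09
```

Call:
{"fn": "step_arm", "kwargs": {
  "increments": [
    {"dp":[0,0,0.025],"yaw":0,"grip":0.5},
    {"dp":[0,0,0.01],"yaw":0,"grip":0.9},
    {"dp":[0,0,0],"yaw":0,"grip":0.9},
    {"dp":[0,0,0.2],"yaw":0,"grip":0.9},
    {"dp":[0,0,0.05],"yaw":0,"grip":0}
  ]
}}

```text
clock: 30.15
position: [0.6556, -0.2274, 0.1589]
ee_rot: [0.0, 0.969, -0.247, 0.002]
contact_force: [0.4, 0.6, -0.1]
width: 0.0608
gripper_force: 0.0
```

Call:
{"fn": "step_arm", "kwargs": {
  "increments": [
    {"dp":[-0.07,0.038,0],"yaw":0,"grip":0},
    {"dp":[-0.07,0.038,0],"yaw":0,"grip":0},
    {"dp":[0,0,0],"yaw":0,"grip":0},
    {"dp":[0,0,0],"yaw":0,"grip":0}
  ]
}}

```text
clock: 30.65
position: [0.6266, -0.2121, 0.1569]
ee_rot: [0.0, 0.969, -0.247, -0.0]
contact_force: [0.1, -0.4, 0.1]
width: 0.0001
gripper_force: 0.0
```

Call:
{"fn": "step_arm", "kwargs": {
  "increments": [
    {"dp":[-0.009,0.005,-0.1],"yaw":0,"grip":0},
    {"dp":[0,0,-0.045],"yaw":0,"grip":0},
    {"dp":[0,0,0],"yaw":0,"grip":0}
  ]
}}

```text
clock: 31.02
position: [0.6243, -0.2109, 0.1274]
ee_rot: [-0.0, 0.969, -0.247, -0.001]
contact_force: [-0.0, -0.2, 0.2]
width: 0.0002
gripper_force: 0.0
```

Call:
{"fn": "step_arm", "kwargs": {
  "increments": [
    {"dp":[0,0,-0.02],"yaw":0,"grip":0},
    {"dp":[0.004,-0.002,-0.02],"yaw":0,"grip":0},
    {"dp":[0,0,0],"yaw":0,"grip":0}
  ]
}}

```text
clock: 31.4
position: [0.6254, -0.2114, 0.1211]
ee_rot: [0.0, 0.969, -0.247, 0.0]
contact_force: [-0.9, 0.7, 3.4]
width: -0.0002
gripper_force: 1.4
```

Call:
{"fn": "step_arm", "kwargs": {
  "increments": [
    {"dp":[0.004,-0.002,-0.01],"yaw":0,"grip":0},
    {"dp":[0,0,-0.01],"yaw":0,"grip":0},
    {"dp":[0,0,0],"yaw":0,"grip":0}
  ]
}}

```text
clock: 31.78
position: [0.6263, -0.2118, 0.1182]
ee_rot: [0.0, 0.969, -0.247, 0.001]
contact_force: [-2.2, 1.6, 9.6]
width: -0.0002
gripper_force: 4.3
```

Call:
{"fn": "step_arm", "kwargs": {
  "increments": [
    {"dp":[0,0,-0.015],"yaw":0,"grip":0},
    {"dp":[0,0,0],"yaw":0,"grip":0}
  ]
}}

```text
clock: 32.02
position: [0.6265, -0.2118, 0.1174]
ee_rot: [0.0, 0.969, -0.247, 0.002]
contact_force: [-4.3, 2.1, 17.4]
width: 0.0004
gripper_force: 8.9
```

Call:
{"fn": "step_arm", "kwargs": {
  "increments": [
    {"dp":[0,0,-0.015],"yaw":0,"grip":0},
    {"dp":[0,0,0],"yaw":0,"grip":0}
  ]
}}

```text
clock: 32.28
position: [0.6265, -0.2118, 0.117]
ee_rot: [0.001, 0.969, -0.247, 0.002]
contact_force: [-8.3, 5.0, 28.9]
width: 0.0001
gripper_force: 14.5
```

Run:
```python
from fit import *
cv2.imwrite('pics/wS.png',show())
```

```text
[ 0.6265 -0.2119  0.117 ] [-7.4  3.7 29.6] -0.00023333413331981962
0 rows front 234 key 249 rear 306 under 193
6 rows front 245 key 261 rear 318 under 202
12 rows front 258 key 273 rear 330 under 212
18 rows front 272 key 287 rear 343 under 222
320 175 [88, 86, 79, 77, 78, 77, 77, 78, 77, 86, 79, 62, 61, 62, 62, 62, 61, 62, 61, 62, 61, 62, 62, 62, 62, 78, 80, 63, 60, 61, 81, 81, 82, 82, 84, 86, 83, 76, 77, 77, 69, 69, 70, 72, 62, 9, 10, 7, 8, 9, 9, 8, 8, 8, 11, 9, 10, 11, 11, 13, 15, 14, 15, 16, 16, 16, 15]
283 175 [87, 86, 87, 87, 86, 86, 86, 86, 70, 56, 56, 60, 61, 60, 62, 61, 61, 60, 60, 61, 61, 62, 61, 60, 60, 74, 75, 63, 60, 59, 59, 59, 58, 59, 59, 59, 51, 49, 49, 48, 48, 48, 48, 49, 54, 108, 111, 110, 107, 97, 76, 61, 47, 27, 20, 11, 12, 10, 12, 12, 12, 14, 12, 15, 10, 12, 12]
357 175 [161, 176, 184, 183, 148, 140, 108, 74, 62, 61, 58, 83, 82, 82, 83, 83, 74, 62, 61, 61, 61, 62, 62, 61, 61, 72, 77, 67, 58, 59, 60, 59, 60, 59, 59, 59, 55, 48, 49, 47, 49, 49, 49, 49, 46, 179, 188, 188, 188, 188, 188, 189, 189, 186, 178, 157, 119, 91, 53, 32, 13, 10, 12, 12, 11, 11, 12]
```

Call:
{"fn": "step_arm", "kwargs": {
  "increments": [
    {"dp":[-0.004,0.002,0.1],"yaw":0,"grip":0},
    {"dp":[0,0,0.13],"yaw":0,"grip":0.5},
    {"dp":[0.063,-0.035,0],"yaw":0,"grip":0.8},
    {"dp":[0.063,-0.035,0],"yaw":0,"grip":0.8},
    {"dp":[0,0,0],"yaw":0,"grip":0.8}
  ]
}}

```text
clock: 32.95
position: [0.6511, -0.226, 0.1545]
ee_rot: [-0.0, 0.969, -0.247, -0.001]
contact_force: [-0.1, -0.2, -0.9]
width: 0.0682
gripper_force: 0.0
```

Call:
{"fn": "step_arm", "kwargs": {
  "increments": [
    {"dp":[0,0,0],"yaw":0,"grip":0.8},
    {"dp":[0,0,-0.01],"yaw":0,"grip":0.8}
  ]
}}

```text
clock: 33.2
position: [0.65, -0.2251, 0.1539]
ee_rot: [-0.0, 0.969, -0.247, -0.001]
contact_force: [-0.5, 0.8, 0.2]
width: 0.0682
gripper_force: 0.0
```

Run:
```python
from fit import *
cv2.imwrite('pics/wT.png',show())
```

```text
[ 0.6498 -0.225   0.1537] [-0.6  0.4 -0.3] 0.06827479210372973
0 rows front 265 key 275 rear 317 under 230
6 rows front 275 key 285 rear 327 under 238
12 rows front 285 key 295 rear 336 under 247
18 rows front 295 key 306 rear 347 under 256
319 192 [68, 68, 77, 76, 87, 83, 84, 86, 84, 79, 76, 76, 77, 76, 76, 85, 84, 69, 58, 54, 49, 50, 49, 49, 49, 50, 50, 50, 51, 60, 56, 50, 56, 69, 70, 70, 72, 74, 75, 73, 67, 69, 69, 56, 50, 57, 150, 190, 191, 191, 190, 191, 191, 190, 190, 191, 190, 191, 190, 191, 190, 190, 190, 190, 190, 190, 190]
290 192 [66, 67, 66, 66, 67, 71, 76, 85, 84, 85, 85, 84, 83, 63, 58, 59, 55, 55, 56, 55, 51, 49, 48, 49, 49, 49, 48, 49, 50, 58, 56, 50, 51, 49, 49, 51, 50, 50, 50, 51, 50, 51, 50, 50, 50, 51, 106, 111, 134, 134, 134, 133, 134, 134, 133, 134, 133, 134, 133, 134, 133, 134, 133, 134, 133, 134, 134]
347 192 [109, 108, 110, 78, 87, 108, 140, 139, 147, 149, 92, 95, 78, 63, 63, 62, 59, 58, 58, 56, 56, 56, 54, 50, 50, 49, 50, 49, 50, 60, 57, 50, 50, 51, 50, 50, 50, 51, 51, 53, 89, 89, 89, 90, 89, 88, 177, 191, 190, 191, 191, 190, 191, 191, 190, 190, 190, 190, 190, 190, 191, 190, 190, 191, 190, 191, 190]
```

Call:
{"fn": "step_arm", "kwargs": {
  "increments": [
    {"dp":[0.003,0,-0.11],"yaw":0,"grip":0.8},
    {"dp":[0,0,-0.1],"yaw":0,"grip":0.8},
    {"dp":[0,0,0],"yaw":0,"grip":0.8},
    {"dp":[0,0,0],"yaw":0,"grip":0.8}
  ]
}}

```text
clock: 33.75
position: [0.6513, -0.2254, 0.1133]
ee_rot: [0.0, 0.969, -0.247, 0.001]
contact_force: [0.5, 0.6, 1.0]
width: 0.0683
gripper_force: 0.0
```

```bash
cat > e.py <<'E'
from fit import *
def e():
    im,c=grab('wrist'); s=manip.get_state(); g=cv2.cvtColor(im,6).astype(float); print(np.round(s['position'],4),np.round(s['contact_force'],1),round(s['width'],4))
    for nm,a in (('front',.021),('rear',-.021)):
        for o in (-.007,.007):
            p=proj(c,S+.027*u+a*xs+o*ys); q=int(round(p[0])); b=int(p[1]); w=g[b-15:b+20,q-1:q+2].mean(1)
            if nm=='front': f=w-np.median(w[:28]); f[f<3]=0; f[28:]=0; f[:4]=0; k=b-15+(f*np.arange(35)).sum()/f.sum()
            else: k=b-15+np.argmax(np.diff(w)>15)+.5
            print(nm,o,'t0',round(proj(c,S+.024*u+a*xs+o*ys)[1],1),'t6',round(proj(c,S+.030*u+a*xs+o*ys)[1],1),'obs',round(k,1))
E
python3 -c "from e import *; e()"
```

```text
[ 0.6515 -0.2255  0.1136] [-0.4 -0.3  0.3] 0.0685
front -0.007 t0 310.2 t6 324.0 obs 328.2
front 0.007 t0 310.2 t6 324.0 obs 327.7
rear -0.007 t0 366.3 t6 378.9 obs 381.5
rear 0.007 t0 366.2 t6 378.8 obs 381.5
```

Call:
{"fn": "step_arm", "kwargs": {
  "increments": [
    {"dp":[0,0,0],"yaw":0,"grip":0.5},
    {"dp":[0,0,0],"yaw":0,"grip":0.5},
    {"dp":[0,0,0],"yaw":0,"grip":0.5},
    {"dp":[0,0,0],"yaw":0,"grip":0.5}
  ],
  "squeeze": 50
}}

```text
clock: 34.3
position: [0.6516, -0.226, 0.1135]
ee_rot: [0.001, 0.969, -0.247, 0.001]
contact_force: [-0.5, -2.7, 5.5]
width: 0.0593
gripper_force: 53.4
```

```bash
python3 -c "from e import *; e()"
```

```text
[ 0.6516 -0.226   0.1135] [ 0.8 -1.9  6.8] 0.0592
front -0.007 t0 311.1 t6 324.9 obs 327.2
front 0.007 t0 311.1 t6 324.8 obs 327.2
rear -0.007 t0 367.0 t6 379.5 obs 371.5
rear 0.007 t0 366.9 t6 379.5 obs 379.5
```

Call:
{"fn": "step_arm", "kwargs": {
  "increments": [
    {"dp":[0.007,-0.004,-0.018],"yaw":0,"grip":0.5},
    {"dp":[0.007,-0.004,-0.018],"yaw":0,"grip":0.5},
    {"dp":[0.004,-0.002,-0.009],"yaw":0,"grip":0.5},
    {"dp":[0,0,0],"yaw":0,"grip":0.5},
    {"dp":[0,0,0],"yaw":0,"grip":0.5}
  ]
}}

```text
clock: 34.98
position: [0.6535, -0.227, 0.109]
ee_rot: [0.0, 0.969, -0.247, 0.0]
contact_force: [-9.0, 2.8, 27.0]
width: 0.0596
gripper_force: 55.5
```

```bash
python3 -c "from e import *; e()"
```

```text
[ 0.6535 -0.227   0.109 ] [-9.6  1.8 26.7] 0.0593
front -0.007 t0 322.7 t6 337.1 obs 328.2
front 0.007 t0 322.6 t6 337.1 obs 327.9
rear -0.007 t0 377.3 t6 390.4 obs 379.5
rear 0.007 t0 377.3 t6 390.4 obs 379.5
```

Call:
{"fn": "step_arm", "kwargs": {
  "increments": [
    {"dp":[0.006,-0.003,-0.015],"yaw":0,"grip":0.5},
    {"dp":[0,0,0],"yaw":0,"grip":0.5},
    {"dp":[0,0,0],"yaw":0,"grip":0.5},
    {"dp":[0,0,0],"yaw":0,"grip":0.5},
    {"dp":[0,0,0],"yaw":0,"grip":0.5}
  ]
}}

```text
clock: 35.65
position: [0.6536, -0.227, 0.1089]
ee_rot: [0.0, 0.969, -0.247, -0.0]
contact_force: [-14.4, 5.4, 39.7]
width: 0.0595
gripper_force: 56.7
```

```bash
python3 -c "from e import *; e()"
```

```text
[ 0.6536 -0.227   0.1089] [-14.9   4.4  39.4] 0.0595
front -0.007 t0 323.0 t6 337.6 obs 328.8
front 0.007 t0 323.0 t6 337.5 obs 328.1
rear -0.007 t0 377.6 t6 390.7 obs 379.5
rear 0.007 t0 377.5 t6 390.7 obs 379.5
```

Call:
{"fn": "step_arm", "kwargs": {
  "increments": [
    {"dp":[0,0,0],"yaw":0,"grip":0.5},
    {"dp":[0,0,0],"yaw":0,"grip":0.5},
    {"dp":[0,0,0],"yaw":0,"grip":0.5}
  ]
}}

```text
clock: 36.08
position: [0.6536, -0.2271, 0.1089]
ee_rot: [0.0, 0.969, -0.247, -0.0]
contact_force: [-14.8, 5.1, 40.6]
width: 0.0599
gripper_force: 56.7
```

Call:
{"fn": "step_arm", "kwargs": {
  "increments": [
    {"dp":[-0.024,0.013,0.058],"yaw":0,"grip":0.5},
    {"dp":[-0.024,0.013,0.058],"yaw":0,"grip":0.5},
    {"dp":[-0.024,0.013,0.058],"yaw":0,"grip":0.5},
    {"dp":[-0.024,0.013,0.058],"yaw":0,"grip":0.5},
    {"dp":[-0.02,0.011,0.048],"yaw":0,"grip":0.5}
  ]
}}

```text
clock: 36.7
position: [0.6318, -0.2143, 0.1563]
ee_rot: [-0.001, 0.969, -0.247, -0.001]
contact_force: [-0.8, 0.1, -1.0]
width: 0.0595
gripper_force: 54.1
```

Run:
```python
import fit,e
import numpy as np
from rig import manip
fit.S+=manip.get_state()['position']-np.array([.6536,-.2270,.1089]); e.e()
```

```text
[ 0.6319 -0.2143  0.1579] [-0.6 -0.2  0.3] 0.0594
front -0.007 t0 323.1 t6 337.7 obs 327.8
front 0.007 t0 323.1 t6 337.6 obs 327.1
rear -0.007 t0 377.5 t6 390.6 obs 378.5
rear 0.007 t0 377.4 t6 390.6 obs 379.5
```

Call:
{"fn": "step_arm", "kwargs": {
  "increments": [
    {"dp":[-0.03,0.05,0.22],"yaw":0,"grip":0.5},
    {"dp":[-0.09,0.28,0],"yaw":0.54,"grip":0.5},
    {"dp":[-0.09,0.28,0],"yaw":0.54,"grip":0.5},
    {"dp":[-0.09,0.28,0],"yaw":0.54,"grip":0.5},
    {"dp":[-0.09,0.28,0],"yaw":0.54,"grip":0.5}
  ]
}}

```text
clock: 37.38
position: [0.5535, 0.0207, 0.2003]
ee_rot: [-0.0, 0.996, -0.086, -0.0]
contact_force: [0.9, 0.4, -1.1]
width: 0.0591
gripper_force: 54.4
```

Call:
{"fn": "step_arm", "kwargs": {
  "increments": [
    {"dp":[-0.09,0.28,0],"yaw":0.54,"grip":0.5},
    {"dp":[-0.09,0.28,0],"yaw":0.54,"grip":0.5},
    {"dp":[-0.09,0.28,0],"yaw":0.54,"grip":0.5},
    {"dp":[-0.098,0.294,0],"yaw":0.55,"grip":0.5},
    {"dp":[0,0,0],"yaw":0,"grip":0.5}
  ]
}}

```text
clock: 38.0
position: [0.4786, 0.2495, 0.2004]
ee_rot: [-0.001, 0.997, 0.078, -0.001]
contact_force: [0.1, -0.5, -0.4]
width: 0.0596
gripper_force: 54.4
```

Call:
{"fn": "step_arm", "kwargs": {
  "increments": [
    {"dp":[0,0,0],"yaw":0,"grip":0.5},
    {"dp":[0,0,0],"yaw":0,"grip":0.5}
  ]
}}

```text
clock: 38.25
position: [0.4813, 0.2444, 0.2004]
ee_rot: [0.0, 0.997, 0.074, -0.0]
contact_force: [0.5, -0.4, -0.8]
width: 0.0594
gripper_force: 54.4
```

Call:
{"fn": "step_arm", "kwargs": {
  "increments": [
    {"dp":[-0.008,0.01,-0.3],"yaw":0.02,"grip":0.5},
    {"dp":[0,0,-0.28],"yaw":0,"grip":0.5},
    {"dp":[0,0,-0.1],"yaw":0,"grip":0.5},
    {"dp":[0,0,-0.04],"yaw":0,"grip":0.5},
    {"dp":[0,0,0],"yaw":0,"grip":0.5}
  ]
}}

```text
clock: 38.88
position: [0.4801, 0.2468, 0.0567]
ee_rot: [0.0, 0.997, 0.076, 0.0]
contact_force: [-0.2, 0.0, -0.6]
width: 0.0595
gripper_force: 54.4
```

Call:
{"fn": "step_arm", "kwargs": {
  "increments": [
    {"dp":[0,0,-0.02],"yaw":0,"grip":0.5},
    {"dp":[0,0,0],"yaw":0,"grip":0.5}
  ]
}}

```text
clock: 39.12
position: [0.4798, 0.2476, 0.0532]
ee_rot: [-0.0, 0.997, 0.077, 0.001]
contact_force: [0.2, 0.4, -1.4]
width: 0.0592
gripper_force: 54.4
```

Call:
{"fn": "step_arm", "kwargs": {
  "increments": [
    {"dp":[0,0,-0.02],"yaw":0,"grip":0.5},
    {"dp":[0,0,0],"yaw":0,"grip":0.5}
  ]
}}

```text
clock: 39.38
position: [0.4813, 0.248, 0.0511]
ee_rot: [-0.0, 0.997, 0.077, 0.002]
contact_force: [-0.1, -2.0, 13.4]
width: 0.0594
gripper_force: 55.6
```

Call:
{"fn": "step_arm", "kwargs": {
  "increments": [
    {"dp":[-0.006,-0.001,0.005],"yaw":0,"grip":0.5},
    {"dp":[0,0,0],"yaw":0,"grip":0.75},
    {"dp":[0,0,0],"yaw":0,"grip":0.9},
    {"dp":[0,0,0],"yaw":0,"grip":0.9}
  ]
}}

```text
clock: 39.88
position: [0.4779, 0.2473, 0.0493]
ee_rot: [0.0, 0.997, 0.077, -0.0]
contact_force: [-0.4, 0.1, 0.1]
width: 0.0766
gripper_force: 0.0
```

Call:
{"fn": "step_arm", "kwargs": {
  "increments": [
    {"dp":[0,0,0.25],"yaw":0,"grip":0.9},
    {"dp":[0,0,0.25],"yaw":0,"grip":1},
    {"dp":[-0.05,0,0.25],"yaw":0,"grip":1},
    {"dp":[0,0,0],"yaw":0,"grip":1},
    {"dp":[0,0,0],"yaw":0,"grip":1}
  ]
}}

```text
clock: 40.5
position: [0.4676, 0.2471, 0.1989]
ee_rot: [0.0, 0.997, 0.077, -0.0]
contact_force: [0.4, 0.7, -0.7]
width: 0.0853
gripper_force: 0.0
```

Run:
```python
from rec import *
im,c=grab('wrist'); cv2.imwrite('pics/wU.png',im); print(np.round(manip.get_state()['position'],4)); hs=cv2.cvtColor(im,cv2.COLOR_BGR2HSV)
d=np.array([.989,.149]);n=np.array([-.149,.989])
def prof(C,o,ax,lo,hi,z=.036,st=2):
    r=[]
    for a in range(lo,hi,st):
        u,v=np.round(proj(c,[*(C+o+ax*a/1000),z])).astype(int); r.append(f"{a}:{hs[v,u,2]}/{hs[v,u,1]}" if 0<=v<480 and 0<=u<640 else f"{a}:-")
    return ' '.join(r)
C=np.array([.4842,.2471])
for o in (-.012,0,.012): print('along',o,prof(C,n*o,d,-32,34))
for o in (-.013,.014): print('across',o,prof(C,d*o,n,-44,46))
C=np.array([.4682,.3541]); print('END along',prof(C,0,d,-44,44)); print('END across',prof(C,-d*.016,n,-30,32))
```

```text
[0.4673 0.247  0.1981]
along -0.012 -32:152/146 -30:154/139 -28:153/135 -26:153/137 -24:153/140 -22:149/140 -20:70/113 -18:73/17 -16:87/15 -14:88/17 -12:88/17 -10:88/17 -8:89/20 -6:88/17 -4:90/14 -2:99/15 0:61/21 2:58/18 4:58/18 6:58/22 8:58/18 10:58/18 12:59/22 14:58/13 16:59/17 18:59/17 20:56/18 22:40/19 24:36/7 26:54/5 28:55/5 30:110/144 32:117/148
along 0 -32:152/146 -30:153/140 -28:153/137 -26:153/137 -24:153/140 -22:149/140 -20:86/104 -18:77/23 -16:87/15 -14:87/18 -12:88/20 -10:88/17 -8:60/17 -6:35/22 -4:30/9 -2:35/15 0:58/9 2:99/5 4:80/3 6:60/4 8:60/9 10:61/8 12:58/0 14:54/5 16:48/11 18:59/22 20:58/18 22:50/20 24:32/16 26:45/6 28:57/4 30:109/143 32:118/147
along 0.012 -32:153/142 -30:153/138 -28:153/135 -26:153/137 -24:153/138 -22:152/139 -20:102/93 -18:77/26 -16:88/20 -14:87/15 -12:77/17 -10:46/17 -8:44/17 -6:44/17 -4:44/17 -2:43/18 0:46/11 2:48/16 4:51/15 6:57/13 8:59/17 10:57/18 12:57/18 14:58/18 16:58/18 18:59/22 20:58/18 22:52/20 24:31/16 26:41/12 28:64/4 30:110/141 32:117/146
across -0.013 -44:152/117 -42:152/128 -40:152/121 -38:152/116 -36:149/116 -34:82/128 -32:49/10 -
[... 817 characters left out ...]
152/126 -40:152/126 -38:152/126 -36:153/122 -34:93/60 -32:90/14 -30:92/19 -28:92/14 -26:92/17 -24:92/17 -22:91/14 -20:93/16 -18:92/14 -16:93/16 -14:83/15 -12:53/14 -10:31/25 -8:31/16 -6:31/16 -4:41/6 -2:62/4 0:100/8 2:103/5 4:100/3 6:96/5 8:67/8 10:35/15 12:91/17 14:94/16 16:93/16 18:93/19 20:93/16 22:93/16 24:93/14 26:76/17 28:48/21 30:56/9 32:86/6 34:99/5 36:99/3 38:104/44 40:152/122 42:152/121
END across -30:83/6 -28:82/3 -26:79/3 -24:67/8 -22:33/23 -20:39/20 -18:74/17 -16:93/16 -14:94/16 -12:93/16 -10:93/14 -8:94/19 -6:94/19 -4:93/16 -2:93/19 0:93/16 2:93/16 4:92/17 6:92/17 8:92/17 10:92/14 12:92/17 14:91/17 16:92/17 18:91/17 20:91/14 22:118/97 24:153/133 26:152/128 28:152/122 30:152/124
```

```bash
python3 -c "
from rig import ticket
print(ticket.sign_off())"
```

```text
the job is handed in; nothing more can be done
None
```

Both formers were pressed home on the spindle, held there and taken off. They now lie flat in their recesses with the keyways to the back, and the job was handed in at about 40 s; the end-keyed one sits about 4 mm towards the front of its recess.

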